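# Load and cover the dry-storage pot

## Task

Draw the aluminium lid out from under the white riser, leave it lying flat on the bench clear of the riser and let go of it. Then stand the vial carrier inside the blue pot, take the lid up again and set it on the pot so that it sits seated and level. Lower the lid gently, without dropping it, and never load the pot with more than 25 N, keep the lid and the carrier from tipping, and leave everything else on the bench where it is.

Things in the scene. Friction and masses are not known exactly. Their poses are not given: they have to be found in the camera images.
- riser: low white bench riser with grey sides, fixed: 240 deep (x) x 300 wide (y), board 14 thick with its underside at 66 and its top at 80 mm, 14 mm side walls, closed at the back, open at the front. Origin on the bench under its centre; x points to its back, so the open front edge lies at x = -120 mm in its frame
- lid: round aluminium lid, 0.4 kg: disc 170 diameter, z 8 to 13; bevelled lip 132 diameter under it, z 0 to 8. Red bar handle along its x, 140 long, 14 wide, z 38 to 52, on a 14 mm square foot at each end, open between. Origin: centre of the lip underside, z up. Starts flat on the bench under the riser, its -x handle end out in front by about 55, the middle under the board
- lid_grip (a point): centre of the lid's handle bar, 45 mm above the lid's origin; the free end of the bar is 70 mm from here along the lid's -x
- lid_seat (a point): centre of the underside of the lid's disc, 8 mm above the lid's origin: the face that rests on the pot's rim
- pot: round blue open pot, loose, 1.6 kg: outside 152 mm diameter, 100 high, wall 5, floor 5 thick, inside 142 mm diameter. Origin at the centre of its underside on the bench
- pot_rim (a point): centre of the pot's mouth, level with the top of the rim, 100 mm above the bench
- carrier: vial carrier, 0.25 kg: white block 84 (x) x 54 (y) x 34 high with eight blue-capped amber vials (tops at 44 mm) and, standing up in the middle, a yellow grip plate 44 long (x), 12 thick (y), top at 78 mm. Origin at the centre of its underside
- reagent: bystander: amber bottle, 60 mm diameter, 125 high, origin at its underside
- beaker: bystander: white ceramic cup, 72 mm diameter at the rim, 95 high, origin at its underside
- wrench: bystander: steel wrench, 170 mm long, lying on the bench at the left, along its own x
- mouse: bystander: black computer mouse, 85 mm long, 36 high, on the blue mouse pad
- septa_box: bystander: small cardboard box 90 x 65 x 45 on top of the riser
- std_jar: bystander: small amber jar, 50 mm diameter, 60 high, on top of the riser

How it is judged:
By the outcome, as a careful person would: the job done as asked, in the order asked, and still so for the second after the job is handed in, with the robot touching nothing.
It also fails if it takes over 69 s, if anything falls off the work surface, if the arm or the gripper's body presses on something with over 40 N, if the wrist force passes 120 N, or if a joint passes its speed limit or range.

## Robot

A 7-joint arm with a two-finger parallel gripper is mounted at the origin on the work surface. World frame = base frame: x ahead of the robot, y to its left, z up, the work surface at z = 0. Lengths are in mm, angles in rad, forces in N, time in s.
With the tool pointing down it reaches from about 400 to 900 mm from the base axis. Payload 5.5 kg.
Tool frame: the origin (TCP) lies between the finger pads; the fingertips stand 25 mm ahead of it and the grasp point (between the pads) lies 6 mm ahead of it (robot.nose_length is the distance from the TCP to the fingertips, in mm); z points along the fingers, x is the direction in which the jaws open and shut, and the axes are right-handed (so a half turn about z gives the same grasp; the last joint's range is limited). The gripper opens to 92 mm and grips with 3 to 60 N. Pads are 19 mm wide; open, the fingers measure 130 mm over their backs; the gripper's body (75 mm by 190 mm) begins 47 mm behind the grasp point.
Start: joints at [1.452, 0.501, -0.427, 1.55, 0.221, 1.138, -0.21], TCP at [242.217, -603.184, 218.029] pointing down, gripper open.
Joint ranges: [-2.88, 2.88], [-0.31, 2.03], [-1.54, 1.56], [0.2, 2.42], [-1.41, 4.55], [0.19, 2.02], [-2.57, 2.57]. Speed limits (rad/s): [2.57, 2.57, 3.14, 3.14, 3.14, 3.14, 3.14].

## Interface

Orientations are given as a unit quaternion [w, x, y, z].
In Python, from rig import robot, vision gives the robot as it stands.
- The arm moves only by the tool drive_tool, never from a script. Its argument "steps" is a list of rows, each an object of numbers: "hand": the finger opening in m, from 0 to 0.0918; "tx", "ty", "tz": the shift along the tool's x, y, z in m; "roll": the turn about the tool's z in degrees. In form: [{"hand": .., "tx": .., "ty": .., "tz": .., "roll": ..}, ...]. A call has 1 to 10 rows; each row is the pose to reach, as a shift and turn from the pose measured when the call began, along the tool's axes at that moment; what a row does not reach only later rows make up. A row lasts 1/12 s, in which the tool goes at most 41.7 mm and 7.16 degrees, less where a joint would pass 70% of its speed; a pose out of reach is approached as far as the arm can. A call with a gripper value outside its range is refused whole. The fingers move at their own pace and stop on an object; "newtons" is the grip in N (left out, the last holds). Time passes only in rows, so rows that repeat a pose let the fingers close. It gives the time, the measured TCP pose, the force and the opening at its end, in the units of the state.
- robot.state(): the state, without advancing time (a new reading comes with each control period).
- vision.snapshot(name): name is "scene" or "side" or "wrist"; returns a dict with "image" (480x640x3 uint8, blue, green, red), "vertical_fov" (degrees; the focal length in pixels is half the picture's height over the tangent of half this angle, whatever the lens; pixels are square), "cx", "cy" (the principal point, pixels), "pose" (4x4, takes a point from camera to world coordinates). Camera axes: x right, y down, z forward; pixel columns grow to the right and rows downward; lengths in mm; the calibration is good to about 2 mm. The wrist camera is an equidistant fisheye: a pixel r from the principal point sees the ray r / f radians off the axis. A picture is of the moment at which its call begins. There is no depth.
- robot.sign_off(): hands the job in, once; it reports no verdict.
The state is a dict: "time_s": time; "qpos": joint angles; "joint_vel": joint speeds; "joint_torque": joint torques, N m; "ee_pos": TCP position; "eef_rot": TCP orientation; "ft_force": force on the tool from outside, world axes, zero at the start; "torque": the same for the moment, N m; "grip_width": finger opening in mm.
Only numpy, scipy, OpenCV 4.12 (cv2) and the standard library are available. Lean on these libraries where they do the work, as an engineer would, in place of code of your own. Each camera call takes 0.05 s, during which the arm holds its last target. There are 200 camera calls.

## Working session

There is one attempt and no reset: what is moved stays moved. The work goes in short steps, Python scripts to look and compute and a tool call to move; the robot and the scene stay as the last step left them, time stands still between calls to the robot, and variables do not carry over. Pictures are saved under pics/ and viewed, about 8 in all and at most 12, crops included, and the job is handed in when it is done.

Besides the shell and the picture viewer there is one more tool, called as a command line: name --argument value ..., lists and objects as JSON in quotes. drive_tool: Moves the arm, as the interface text tells. Its arguments: {"type":"object","properties":{"steps":{"type":"array","items":{"type":"object","properties":{"hand":{"type":"number"},"tx":{"type":"number"},"ty":{"type":"number"},"tz":{"type":"number"},"roll":{"type":"number"}}}},"newtons":{"type":"number"}},"required":["steps"]}

```bash
ls; mkdir -p pics
python3 - <<'E'
from rig import robot, vision
import cv2, numpy as np, pickle
print(robot.state())
d={}
for n in ("scene","side"):
    s=vision.snapshot(n); d[n]=s; cv2.imwrite(f"pics/{n}0.png",s["image"]); print(n,s["vertical_fov"],s["cx"],s["cy"],np.round(s["pose"],3).tolist())
pickle.dump(d,open("s0.pkl","wb"))
E
```

```text
pics
{'time_s': 0.0, 'qpos': array([ 1.45218603,  0.50181447, -0.42678457,  1.55147286,  0.22080655,
        1.13832224, -0.21028963]), 'joint_vel': array([-0.00056483,  0.00054878,  0.00028159, -0.00120227,  0.00077866,
        0.0003933 ,  0.00103519]), 'joint_torque': array([-2.09863456e-04, -5.66599417e+01, -5.81624642e+00, -2.79120576e+01,
       -6.87079271e-02,  3.09298304e-02,  1.74650827e-04]), 'ee_pos': array([ 241.86776564, -602.53055659,  216.98922363]), 'eef_rot': array([-5.65562729e-04,  8.28450843e-01, -5.60060926e-01, -7.99696445e-04]), 'ft_force': array([ 0.43937527, -0.0624705 ,  0.4942069 ]), 'torque': array([ 0.03793246, -0.01369429,  0.01941676]), 'grip_width': 91.8466817505569}
scene 49.01244390990125 319.22547500118964 239.7909508205716 [[0.726, 0.403, -0.558, 1606.681], [0.688, -0.453, 0.567, -991.396], [-0.024, -0.795, -0.606, 1178.286], [0.0, 0.0, 0.0, 1.0]]
side 46.7784627616662 318.26596801302935 234.4705001404769 [[-0.811, -0.318, 0.491, -126.87], [-0.585, 0.43, -0.688, 993.816], [0.007, -0.845, -0.535, 868.14], [0.0, 0.0, 0.0, 1.0]]
```

View pics/scene0.png

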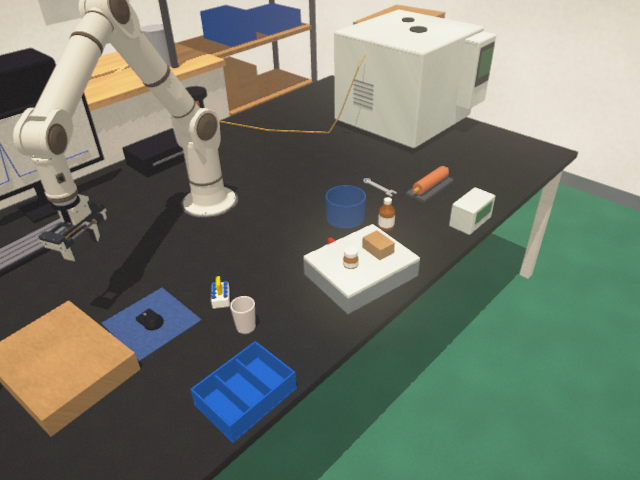

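View pics/side0.png

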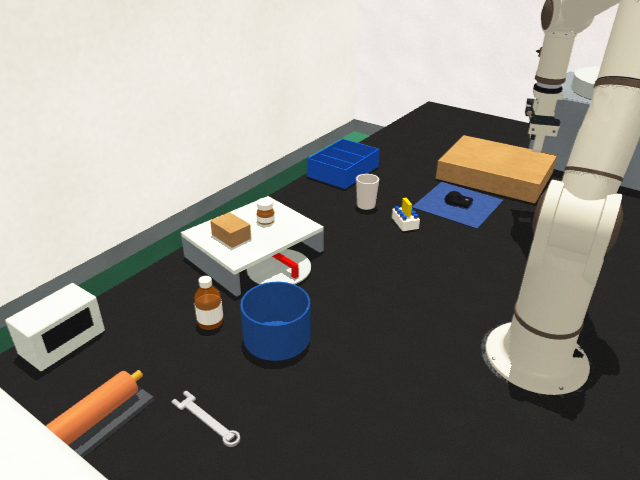

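The scene view shows the pot at (346,205), the riser top around (361,262), the red handle end at (331,240), the carrier at (220,292) and the beaker at (243,315). The side view shows the lid at (280,268) with its red handle end at (295,268), the pot at (276,320), the carrier at (405,213) and the reagent at (208,303).

```bash
cat > h.py <<'E'
import numpy as np, cv2, pickle
from scipy.optimize import least_squares
def f(s): return 240/np.tan(np.radians(s["vertical_fov"])/2)
def rays(s,uv,fish=False):
    uv=np.asarray(uv,float).reshape(-1,2); x=(uv-[s["cx"],s["cy"]])/f(s)
    if fish:
        r=np.linalg.norm(x,axis=1,keepdims=True)+1e-12
        d=np.hstack([x/r*np.sin(r),np.cos(r)])
    else: d=np.hstack([x,np.ones((len(x),1))])
    P=np.asarray(s["pose"]); return P[:3,3],d@P[:3,:3].T
def plane(s,uv,z,fish=False):
    c,d=rays(s,uv,fish); return (c+d*((z-c[2])/d[:,2])[:,None])[:,:2]
def proj(s,p):
    P=np.asarray(s["pose"]); q=(np.asarray(p,float).reshape(-1,3)-P[:3,3])@P[:3,:3]
    return q[:,:2]/q[:,2:]*f(s)+[s["cx"],s["cy"]]
def mask(s,lo,hi,box=None):
    m=cv2.inRange(cv2.cvtColor(s["image"],cv2.COLOR_BGR2HSV),lo,hi)
    if box:
        k=np.zeros_like(m);a,b,c,d=box;k[b:d,a:c]=1;m=m*k
    return m
def big(m):
    c=max(cv2.findContours(m,cv2.RETR_EXTERNAL,cv2.CHAIN_APPROX_NONE)[0],key=cv2.contourArea); return c.reshape(-1,2)
def circ(p,r,x0):
    return least_squares(lambda c:np.hypot(*(p-c).T)-r,x0,loss="soft_l1",f_scale=1)
E
python3 - <<'E'
from h import *
d=pickle.load(open("s0.pkl","rb"))
box={"scene":dict(pot=(320,180,370,230),ris=(300,225,425,305),red=(322,232,345,250),car=(205,272,235,310)),
"side":dict(pot=(235,275,320,360),ris=(175,190,330,300),red=(265,245,305,282),car=(388,192,425,235))}
for n,s in d.items():
    b=box[n]; print(n)
    c=big(mask(s,(100,90,30),(125,255,255),b["pot"])); p=plane(s,c,100)
    cam=np.asarray(s["pose"])[:2,3]; m0=p.mean(0)
    # far half of rim outline (top pixels per column)
    top=np.array([[u,c[c[:,0]==u,1].min()] for u in np.unique(c[:,0])][4:-4])
    p=plane(s,top,100); r=circ(p,76,p.mean(0)); print(" pot",r.x.round(1),"rms",np.sqrt((r.fun**2).mean()).round(2),cv2.boundingRect(c))
    c=big(mask(s,(0,0,195),(180,60,255),b["ris"])); 
    q=cv2.approxPolyDP(cv2.convexHull(c.reshape(-1,1,2)),6,True).reshape(-1,2); print(" riser",q.tolist(),plane(s,q,80).round(0).tolist())
    m=mask(s,(0,150,60),(8,255,255),b["red"])|mask(s,(172,150,60),(180,255,255),b["red"]); c=big(m); print(" red",cv2.boundingRect(c),plane(s,c.mean(0),45).round(1))
    m=mask(s,(22,150,100),(35,255,255),b["car"]);c=big(m); print(" yel",cv2.boundingRect(c),cv2.approxPolyDP(c.reshape(-1,1,2),1.5,True).reshape(-1,2).tolist())
    (a,e,g,h)=b["car"]; 
ims=[]
for n,bx in (("scene",(200,265,260,340)),("scene",(310,225,370,300)),("side",(385,170,445,245)),("side",(245,235,335,300))):
    a,e,g,h=bx; ims.append(cv2.resize(d[n]["image"][e:h,a:g],(400,300 if n=="x" else 300) if 0 else (int((g-a)*300/(h-e)*1.0),300),interpolation=cv2.INTER_CUBIC))
w=np.zeros((600,800,3),np.uint8); w[:300,:ims[0].shape[1]]=ims[0];w[:300,400:400+ims[1].shape[1]]=ims[1];w[300:,:ims[2].shape[1]]=ims[2];w[300:,380:380+ims[3].shape[1]]=ims[3][:,:420]
cv2.imwrite("pics/crops.png",w)
E
```

```text
scene
 pot [498.  285.5] rms 1.86 (326, 185, 40, 43)
 riser [[419, 257], [348, 297], [304, 256], [374, 225]] [[905.0, 187.0], [856.0, -111.0], [619.0, -61.0], [682.0, 230.0]]
 red (328, 238, 7, 6) [[593.8  94.5]]
 yel (215, 276, 6, 19) [[216, 276], [215, 281], [218, 294], [220, 294], [219, 276]]
side
 pot [492.9 286.1] rms 1.42 (240, 282, 71, 78)
 riser [[322, 226], [234, 270], [181, 232], [267, 196]] [[615.0, -61.0], [667.0, 230.0], [899.0, 188.0], [846.0, -103.0]]
 red (272, 253, 26, 25) [[610.5  96.3]]
 yel (402, 197, 10, 20) [[405, 197], [402, 198], [402, 210], [409, 216], [411, 203]]
```

View pics/crops.png

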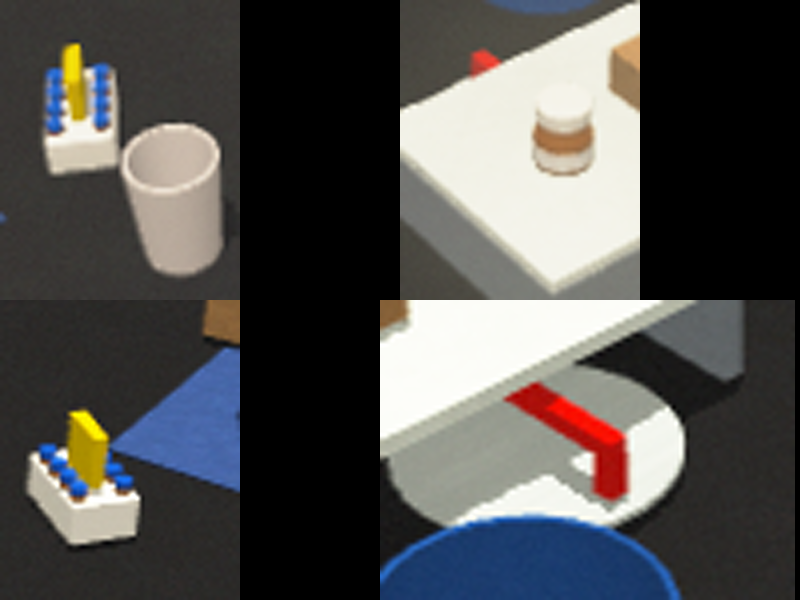

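The crops show the handle bar's end top corners at about (291,267) and (298,264) in the side image. The grip plate top spans (402,199)–(412,209) in the side image, and the beaker stands close to the carrier.

```bash
cat >> h.py <<'E'
def tri(a,ua,b,ub):
    c1,d1=rays(a,ua);c2,d2=rays(b,ub);d1=d1[0]/np.linalg.norm(d1);d2=d2[0]/np.linalg.norm(d2)
    t=np.linalg.lstsq(np.c_[d1,-d2],c2-c1,rcond=None)[0];p,q=c1+t[0]*d1,c2+t[1]*d2
    return (p+q)/2,np.linalg.norm(p-q)
def move(st,xyz,jaw):
    """shift/roll in tool axes to bring TCP to xyz with jaw axis at world angle jaw (deg, mod 180)"""
    from scipy.spatial.transform import Rotation as R
    w,x,y,z=st["eef_rot"];M=R.from_quat([x,y,z,w]).as_matrix()
    t=M.T@(np.array(xyz)-st["ee_pos"])/1000
    a=np.degrees(np.arctan2(M[1,0],M[0,0])); r=-((jaw-a+90)%180-90)
    print("t",t.round(4),"roll",round(r,1),"jaw now",round(a,1),"q7",st["qpos"][6].round(2),"tilt",np.degrees(np.arccos(-M[2,2])).round(2))
E
python3 - <<'E'
from h import *
d=pickle.load(open("s0.pkl","rb")); S,D=d["scene"],d["side"]
cr=lambda p,x0,y0,ox,oy,k:[[x0+(u-ox)/k,y0+(v-oy)/k] for u,v in p]
print("bar end top z52",plane(D,cr([(594,447),(627,432),(556,402)],245,235,380,300,4.615),52).round(1))
# lid disc arc, z=13 (right rim points in crop)
arc=cr([(684,440),(685,455),(680,470),(672,485),(660,500),(640,512),(392,480),(400,497),(412,510),(430,520),(683,425),(675,408)],245,235,380,300,4.615)
p=plane(D,arc,13); r=circ(p,85,p.mean(0)); print("lid c",r.x.round(1),r.fun.round(1))
print("plate top side z78",plane(D,cr([(68,415),(85,410),(107,437),(90,445)],385,170,0,300,4),78).round(1))
print("plate top scene",plane(S,cr([(63,50),(80,44),(84,80),(68,85)],200,265,0,0,4),78).round(1))
print("block top side z34",plane(D,cr([(28,460),(73,516),(139,497)],385,170,0,300,4),34).round(1))
print("block bottom scene z0",plane(S,cr([(52,173),(119,165)],200,265,0,0,4),0).round(1), "top34", plane(S,cr([(46,144),(118,136)],200,265,0,0,4),34).round(1))
print("beaker rim scene z95",plane(S,cr([(123,160),(220,160),(172,125),(172,195)],200,265,0,0,4),95).round(1))
print("beaker side",plane(D,[[367.5,178.5]],95).round(1),"reagent base side",plane(D,[[208.5,325]],0).round(1),"reag top",plane(D,[[206,280]],125).round(1),plane(S,[[388,201]],125).round(1))
print("jar top",plane(D,[[265,204]],140),plane(S,[[351,250]],140))
from rig import robot
st=robot.state();
E
```

```text
bar end top z52 [[588.7 107.9]
 [582.8  86. ]
 [632.4  86.6]]
lid c [647.7  87.4] [-0.   0.1 -0.6 -0.3  0.6 -1.  -0.7  0.9  1.7  0.7  2.4  4.5]
plate top side z78 [[ 515.7 -331.7]
 [ 509.3 -346.2]
 [ 476.6 -319.1]
 [ 481.  -301. ]]
plate top scene [[ 484.5 -323. ]
 [ 488.8 -309.4]
 [ 525.2 -333.8]
 [ 520.4 -345.8]]
block top side z34 [[ 541.6 -324.5]
 [ 474.8 -272.2]
 [ 448.7 -325.2]]
block bottom scene z0 [[ 517.  -372.9]
 [ 549.6 -331.3]] top34 [[ 519.  -374.1]
 [ 554.1 -330.4]]
beaker rim scene z95 [[ 632.9 -379.2]
 [ 686.1 -331.3]
 [ 631.  -330.9]
 [ 687.5 -378.2]]
beaker side [[ 651.3 -355.4]] reagent base side [[646.  347.5]] reag top [[645.8 338.4]] [[664.3 330.2]]
jar top [[747.0966489   18.13316735]] [[763.15104599   9.21431593]]
```

Run:
```python
from h import *
from rig import robot
move(robot.state(),[575,97,230],79)
```

```text
t [-0.5251 -0.5698 -0.012 ] roll 32.9 jaw now -68.1 q7 -0.21 tilt 0.1
```

drive_tool --steps '[{"tx": -0.05, "ty": -0.02, "tz": -0.012, "roll": -7}, {"tx": -0.525, "ty": -0.57, "tz": -0.012, "roll": -147}, {"tx": -0.525, "ty": -0.57, "tz": -0.012, "roll": -147}, {"tx": -0.525, "ty": -0.57, "tz": -0.012, "roll": -147}, {"tx": -0.525, "ty": -0.57, "tz": -0.012, "roll": -147}, {"tx": -0.525, "ty": -0.57, "tz": -0.012, "roll": -147}, {"tx": -0.525, "ty": -0.57, "tz": -0.012, "roll": -147}, {"tx": -0.525, "ty": -0.57, "tz": -0.012, "roll": -147}, {"tx": -0.525, "ty": -0.57, "tz": -0.012, "roll": -147}, {"tx": -0.525, "ty": -0.57, "tz": -0.012, "roll": -147}]'

```text
validation failed for argument at $.st...
```

Run:
```python
from h import *
from rig import robot
s=robot.state();print(s["time_s"],s["ee_pos"].round(),s["qpos"].round(2))
move(s,[575,97,230],79)
```

```text
0.1 [ 242. -603.  217.] [ 1.45  0.5  -0.43  1.55  0.22  1.14 -0.21]
t [-0.5251 -0.5698 -0.012 ] roll 32.9 jaw now -68.1 q7 -0.21 tilt 0.1
```

drive_tool --steps '[{"hand": 0.09, "tx": -0.525, "ty": -0.57, "tz": -0.012, "roll": -147}, {"hand": 0.09, "tx": -0.525, "ty": -0.57, "tz": -0.012, "roll": -147}, {"hand": 0.09, "tx": -0.525, "ty": -0.57, "tz": -0.012, "roll": -147}, {"hand": 0.09, "tx": -0.525, "ty": -0.57, "tz": -0.012, "roll": -147}, {"hand": 0.09, "tx": -0.525, "ty": -0.57, "tz": -0.012, "roll": -147}, {"hand": 0.09, "tx": -0.525, "ty": -0.57, "tz": -0.012, "roll": -147}, {"hand": 0.09, "tx": -0.525, "ty": -0.57, "tz": -0.012, "roll": -147}, {"hand": 0.09, "tx": -0.525, "ty": -0.57, "tz": -0.012, "roll": -147}, {"hand": 0.09, "tx": -0.525, "ty": -0.57, "tz": -0.012, "roll": -147}, {"hand": 0.09, "tx": -0.525, "ty": -0.57, "tz": -0.012, "roll": -147}]'

```text
time_s: 0.93
ee_pos: [421.3, -225.1, 224.4]
eef_rot: [-0.0, 0.999, 0.033, -0.0]
ft_force: [1.2, -0.3, -0.7]
grip_width: 89.5
```

Run:
```python
from h import *
from rig import robot
s=robot.state();print(s["time_s"],s["ee_pos"].round(),s["qpos"].round(2))
move(s,[575,97,230],79)
```

```text
0.9333 [ 421. -225.  224.] [ 1.21  0.25 -0.88  1.95  0.22  1.04  0.3 ]
t [ 0.1749 -0.3111 -0.0054] roll -75.2 jaw now 3.8 q7 0.3 tilt 0.03
```

drive_tool --steps '[{"hand": 0.09, "tx": 0.175, "ty": -0.311, "tz": -0.005, "roll": -75}, {"hand": 0.09, "tx": 0.175, "ty": -0.311, "tz": -0.005, "roll": -75}, {"hand": 0.09, "tx": 0.175, "ty": -0.311, "tz": -0.005, "roll": -75}, {"hand": 0.09, "tx": 0.175, "ty": -0.311, "tz": -0.005, "roll": -75}, {"hand": 0.09, "tx": 0.175, "ty": -0.311, "tz": -0.005, "roll": -75}, {"hand": 0.09, "tx": 0.175, "ty": -0.311, "tz": -0.005, "roll": -75}, {"hand": 0.09, "tx": 0.175, "ty": -0.311, "tz": -0.005, "roll": -75}, {"hand": 0.09, "tx": 0.175, "ty": -0.311, "tz": -0.005, "roll": -75}, {"hand": 0.09, "tx": 0.175, "ty": -0.311, "tz": -0.005, "roll": -75}, {"hand": 0.09, "tx": 0.175, "ty": -0.311, "tz": -0.005, "roll": -75}]'

```text
time_s: 1.77
ee_pos: [575.7, 104.8, 230.1]
eef_rot: [-0.002, 0.788, 0.615, 0.002]
ft_force: [-0.9, 0.2, 0.4]
grip_width: 89.7
```

Run:
```python
from h import *
from rig import robot,vision
s=robot.state();print(s["time_s"],s["ee_pos"].round(),s["qpos"].round(2))
move(s,[575,97,230],79)
w=vision.snapshot("wrist");pickle.dump(w,open("w1.pkl","wb"));cv2.imwrite("pics/w1.png",w["image"]);print(np.round(w["pose"],2).tolist(),w["vertical_fov"])
```

```text
1.7667 [576. 105. 230.] [ 0.58  0.58 -1.12  1.69  0.55  1.22  0.65]
t [-0.0077  0.0012  0.0001] roll -3.1 jaw now 75.9 q7 0.65 tilt 0.35
[[0.24, 0.93, 0.26, 504.86], [0.97, -0.24, -0.06, 121.02], [0.01, 0.27, -0.96, 396.29], [0.0, 0.0, 0.0, 1.0]] 65.70646984690485
```

View pics/w1.png

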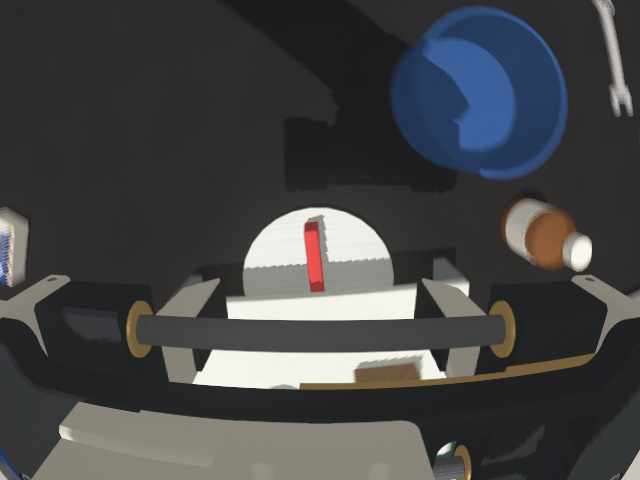

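The wrist view shows the lid disc arc (243–393, 207–290), the red bar from (311,222) to (317,291), the pot at (480,93), the reagent at (548,235), the riser front edge at v≈290 and the carrier at the left edge (10,250).

Run:
```python
from h import *
from rig import robot
w=pickle.load(open("w1.pkl","rb"))
m=mask(w,(0,140,90),(8,255,255),(290,200,345,300))|mask(w,(172,140,90),(180,255,255),(290,200,345,300))
c=big(m); v=cv2.cvtColor(w["image"],cv2.COLOR_BGR2HSV)[:,:,2]
L=[];R_=[]
for y in range(238,286,4):
    u=c[c[:,1]==y,0]; L.append([u.min(),y]);R_.append([u.max()+1,y])
L,R_=plane(w,L,52,1),plane(w,R_,52,1)
M=(L+R_)/2; dvec=np.linalg.svd(M-M.mean(0))[2][0]; print("bar axis deg",np.degrees(np.arctan2(dvec[1],dvec[0]))%180-180,"width",np.hypot(*(L-R_).T).round(1))
print("rows red in bbox",cv2.boundingRect(c)); ends=plane(w,[[311,222],[311,233]],52,1);print("end cand",ends.round(1), "mid",M[0].round(1),M[-1].round(1))
for y in range(220,240,2): print(y,w["image"][y,312],end=" ")
# lid arc
g=mask(w,(0,0,100),(180,60,255),(225,195,415,288)); c=big(g|m); top=np.array([[u,c[c[:,0]==u,1].min()] for u in range(250,388,3)])
p=plane(w,top,13,1); r=circ(p,85,p.mean(0)); print("\nlid c",r.x.round(1),"rms",np.sqrt((r.fun**2).mean()).round(2))
# pot rim outline from wrist, z=100
b=mask(w,(100,60,30),(125,255,255),(370,0,600,200)); c=big(b); q=plane(w,c,100,1); 
for it in range(3):
    rr=circ(q,76,q.mean(0) if it==0 else rr.x); q=q[np.abs(rr.fun)<4] if it else q
print("pot",rr.x.round(1),len(q),len(c)); e=cv2.fitEllipse(c); print(e)
# riser front edge
print("riser front corners",plane(w,[[228,298],[413,288]],80,1).round(1))
```

```text
bar axis deg -8.64970637849035 width [13.4 12.5 12.5 13.5 12.6 13.6 12.7 13.7 13.8 13.8 13.9 12.9]
rows red in bbox (305, 222, 19, 70)
end cand [[576.6  96.4]
 [587.   93.7]] mid [592.   93.4] [637.   86.4]
220 [134 140 138] 222 [ 58  61 132] 224 [ 50  53 131] 226 [ 51  54 132] 228 [ 52  54 134] 230 [ 56  59 155] 232 [ 77  81 232] 234 [ 77  82 233] 236 [ 78  82 233] 238 [ 78  83 233] 
lid c [653.5  83.5] rms 0.36
pot [491.  278.6] 226 497
((480.0940246582031, 94.08539581298828), (168.42730712890625, 181.6951141357422), 121.52099609375)
riser front corners [[622.2   3.6]
 [655.3 175.5]]
```

Run:
```python
from h import *
from rig import robot
s=robot.state(); move(s,[600.5,91.8,51],81.35)
```

```text
t [-0.0037  0.0273  0.1783] roll -5.1 jaw now 76.2 q7 0.66 tilt 0.19
```

drive_tool --steps '[{"hand": 0.05, "tx": -0.004, "ty": 0.027, "tz": 0.04, "roll": -5}, {"hand": 0.05, "tx": -0.004, "ty": 0.027, "tz": 0.08, "roll": -5}, {"hand": 0.05, "tx": -0.004, "ty": 0.027, "tz": 0.11, "roll": -5}, {"hand": 0.05, "tx": -0.004, "ty": 0.027, "tz": 0.14, "roll": -5}, {"hand": 0.05, "tx": -0.004, "ty": 0.027, "tz": 0.16, "roll": -5}, {"hand": 0.05, "tx": -0.004, "ty": 0.027, "tz": 0.175, "roll": -5}, {"hand": 0.05, "tx": -0.004, "ty": 0.027, "tz": 0.178, "roll": -5}, {"hand": 0.05, "tx": -0.004, "ty": 0.027, "tz": 0.178, "roll": -5}]' --newtons 15

```text
time_s: 2.48
ee_pos: [599.6, 90.9, 50.6]
eef_rot: [-0.002, 0.76, 0.65, 0.0]
ft_force: [-0.6, -0.2, 0.8]
grip_width: 50.7
```

Run:
```python
from h import *
from rig import robot
s=robot.state(); print(s["ee_pos"],s["ft_force"]); move(s,[600.5,91.8,51],81.35)
```

```text
[599.6285743   90.91685092  50.58647028] [-0.60064613 -0.24707714  0.8403821 ]
t [ 0.001   0.0007 -0.0004] roll -0.2 jaw now 81.1 q7 0.62 tilt 0.21
```

drive_tool --steps '[{"hand": 0.0, "tx": 0, "ty": 0, "tz": 0, "roll": 0}, {"hand": 0.0, "tx": 0, "ty": 0, "tz": 0, "roll": 0}, {"hand": 0.0, "tx": 0, "ty": 0, "tz": 0, "roll": 0}, {"hand": 0.0, "tx": 0, "ty": 0, "tz": 0, "roll": 0}, {"hand": 0.0, "tx": 0, "ty": 0, "tz": 0, "roll": 0}, {"hand": 0.0, "tx": 0, "ty": 0, "tz": 0, "roll": 0}]' --newtons 15

```text
time_s: 2.98
ee_pos: [599.9, 90.8, 51.1]
eef_rot: [-0.002, 0.76, 0.65, 0.0]
ft_force: [-0.3, -0.1, 0.7]
grip_width: 14.5
```

drive_tool --steps '[{"hand": 0.0, "tx": -0.002, "ty": -0.008, "tz": 0, "roll": 0}, {"hand": 0.0, "tx": -0.006, "ty": -0.022, "tz": 0, "roll": 0}, {"hand": 0.0, "tx": -0.01, "ty": -0.038, "tz": 0, "roll": 0}, {"hand": 0.0, "tx": -0.014, "ty": -0.054, "tz": 0, "roll": 0}, {"hand": 0.0, "tx": -0.018, "ty": -0.07, "tz": 0, "roll": 0}, {"hand": 0.0, "tx": -0.022, "ty": -0.086, "tz": 0, "roll": 0}, {"hand": 0.0, "tx": -0.027, "ty": -0.102, "tz": 0, "roll": 0}, {"hand": 0.0, "tx": -0.032, "ty": -0.118, "tz": 0, "roll": 0}, {"hand": 0.0, "tx": -0.035, "ty": -0.13, "tz": 0, "roll": 0}, {"hand": 0.0, "tx": -0.036, "ty": -0.134, "tz": 0, "roll": 0}]'

```text
time_s: 3.82
ee_pos: [459.0, 75.4, 51.0]
eef_rot: [-0.002, 0.759, 0.651, -0.001]
ft_force: [0.2, -0.5, -0.0]
grip_width: 0.8
```

Run:
```python
from h import *
from rig import robot
s=robot.state(); print(s["time_s"],s["ee_pos"],s["ft_force"],s["grip_width"]); move(s,[461,76,51],81.35)
```

```text
3.8167 [459.01380026  75.38055823  50.96652466] [ 0.20231627 -0.54127451 -0.03533816] 0.8250162584303425
t [ 0.0009  0.0019 -0.    ] roll -0.2 jaw now 81.2 q7 0.52 tilt 0.21
```

The grip slipped off during the pull, because the opening is now 0.8 mm. I'll look at where the lid ended up.

Run:
```python
from h import *
from rig import robot,vision
out=np.zeros((480,800,3),np.uint8)
d=vision.snapshot("side"); w=vision.snapshot("wrist"); pickle.dump((d,w),open("s2.pkl","wb"))
out[:360,:320]=cv2.resize(d["image"][190:350,180:322],(320,360),interpolation=cv2.INTER_CUBIC)
out[:,320:]=w["image"][:,90:570]
cv2.imwrite("pics/p2.png",out)
```

```text
(no output)
```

View pics/p2.png

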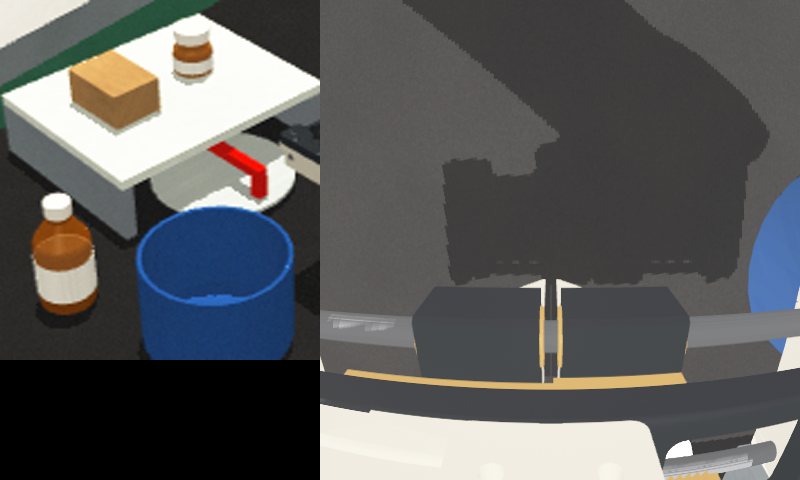

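The side crop shows that the lid has hardly moved, with its handle end still out in front. The pads slid along the bar. I'll go back to hover, remeasure and grip harder.

drive_tool --steps '[{"hand": 0.05, "tx": 0, "ty": 0, "tz": -0.04, "roll": 0}, {"hand": 0.05, "tx": 0, "ty": 0, "tz": -0.08, "roll": 0}, {"hand": 0.05, "tx": 0.01, "ty": 0.02, "tz": -0.11, "roll": 0}, {"hand": 0.05, "tx": 0.02, "ty": 0.05, "tz": -0.14, "roll": 0}, {"hand": 0.05, "tx": 0.03, "ty": 0.08, "tz": -0.16, "roll": 0}, {"hand": 0.05, "tx": 0.037, "ty": 0.11, "tz": -0.18, "roll": 0}, {"hand": 0.05, "tx": 0.037, "ty": 0.11, "tz": -0.18, "roll": 0}, {"hand": 0.05, "tx": 0.037, "ty": 0.11, "tz": -0.18, "roll": 0}, {"hand": 0.05, "tx": 0.037, "ty": 0.11, "tz": -0.18, "roll": 0}]' --newtons 50

```text
time_s: 4.67
ee_pos: [575.5, 95.3, 230.6]
eef_rot: [-0.002, 0.76, 0.65, -0.0]
ft_force: [-1.7, -0.3, 0.6]
grip_width: 49.7
```

```bash
cat >> h.py <<'E'
def lidm(w,box,zt=52,tall=True,za=13):
    "bar axis, end and disc centre from wrist view; box = region of lid in pixels"
    m=mask(w,(0,140,60),(8,255,255),box)|mask(w,(172,140,60),(180,255,255),box)
    c=big(m); br=(cv2.cvtColor(w["image"],cv2.COLOR_BGR2HSV)[:,:,2]>190).astype(np.uint8)*m
    c2=big(br); x,y,ww,hh=cv2.boundingRect(c2); print("red",cv2.boundingRect(c),"bright",(x,y,ww,hh))
    M=np.array([[(c[c[:,1]==v,0].min()+c[c[:,1]==v,0].max()+1)/2,v] for v in range(y+4,y+hh-3)])
    k=np.polyfit(M[:,1],M[:,0],1); e=np.array([np.polyval(k,y),y])
    P=plane(w,M,zt,True); d=P[-1]-P[0]; d/=np.hypot(*d)
    print("axis",np.degrees(np.arctan2(d[1],d[0])).round(2),"end",plane(w,e,zt,True).round(1),"centre from end",(plane(w,e,zt,True)[0]+70*d).round(1))
    g=mask(w,(0,0,100),(180,60,255),box); c=big(g|m); us=np.unique(c[:,0])[6:-6:3]
    top=np.array([[u,c[c[:,0]==u,1].min()] for u in us]); p=plane(w,top,za,True); p=p[np.abs(circ(p,85,p.mean(0)).fun)<3]
    r=circ(p,85,p.mean(0)); print("disc",r.x.round(1),"rms",np.sqrt((r.fun**2).mean()).round(2),len(p))
E
python3 - <<'E'
from h import *
from rig import robot,vision
s=robot.state(); print(s["ee_pos"]); w=vision.snapshot("wrist");pickle.dump(w,open("w3.pkl","wb"));cv2.imwrite("pics/w3.png",w["image"])
lidm(w,(225,180,415,288))
move(s,[600.5,91.8,50],81.35)
E
```

```text
[575.52266824  95.26676464 230.63537784]
red (314, 221, 13, 67) bright (314, 228, 13, 54)
axis -8.85 end [[583.9  94.4]] centre from end [653.1  83.6]
disc [652.7  82.9] rms 0.45 52
t [0.     0.0257 0.1806] roll -0.2 jaw now 81.2 q7 0.74 tilt 0.21
```

drive_tool --steps '[{"hand": 0.05, "tx": 0, "ty": 0.027, "tz": 0.04, "roll": 0}, {"hand": 0.05, "tx": 0, "ty": 0.027, "tz": 0.08, "roll": 0}, {"hand": 0.05, "tx": 0, "ty": 0.027, "tz": 0.12, "roll": 0}, {"hand": 0.05, "tx": 0, "ty": 0.027, "tz": 0.15, "roll": 0}, {"hand": 0.05, "tx": 0, "ty": 0.027, "tz": 0.17, "roll": 0}, {"hand": 0.05, "tx": 0, "ty": 0.027, "tz": 0.18, "roll": 0}, {"hand": 0.05, "tx": 0, "ty": 0.027, "tz": 0.18, "roll": 0}]' --newtons 50

```text
time_s: 5.3
ee_pos: [598.0, 90.6, 47.4]
eef_rot: [-0.003, 0.759, 0.651, -0.003]
ft_force: [-0.9, -0.1, -0.1]
grip_width: 50.0
```

drive_tool --steps '[{"hand": 0.0, "tx": 0, "ty": 0, "tz": 0, "roll": 0}, {"hand": 0.0, "tx": 0, "ty": 0, "tz": 0, "roll": 0}, {"hand": 0.0, "tx": 0, "ty": 0, "tz": 0, "roll": 0}, {"hand": 0.0, "tx": 0, "ty": 0, "tz": 0, "roll": 0}, {"hand": 0.0, "tx": 0, "ty": 0, "tz": 0, "roll": 0}, {"hand": 0.0, "tx": 0, "ty": 0, "tz": 0, "roll": 0}, {"hand": 0.0, "tx": 0, "ty": 0, "tz": 0, "roll": 0}, {"hand": 0.0, "tx": 0, "ty": 0, "tz": 0, "roll": 0}, {"hand": 0.0, "tx": 0, "ty": 0, "tz": 0, "roll": 0}, {"hand": 0.0, "tx": 0, "ty": 0, "tz": 0, "roll": 0}]' --newtons 50

```text
time_s: 6.13
ee_pos: [598.0, 90.6, 47.3]
eef_rot: [-0.003, 0.759, 0.651, -0.003]
ft_force: [-0.5, -1.0, -0.1]
grip_width: 0.4
```

drive_tool --steps '[{"hand": 0.0, "tx": 0, "ty": -0.002, "tz": 0, "roll": 0}, {"hand": 0.0, "tx": 0, "ty": -0.005, "tz": 0, "roll": 0}, {"hand": 0.0, "tx": 0, "ty": -0.009, "tz": 0, "roll": 0}]'

```text
time_s: 6.38
ee_pos: [588.8, 92.1, 47.4]
eef_rot: [-0.003, 0.759, 0.651, -0.003]
ft_force: [0.8, -0.1, 0.1]
grip_width: 0.3
```

Run:
```python
from h import *
from rig import robot,vision
s=robot.state(); print(s["ee_pos"],s["grip_width"])
out=np.zeros((480,800,3),np.uint8)
d=vision.snapshot("side"); w=vision.snapshot("wrist"); pickle.dump((d,w),open("s4.pkl","wb"))
out[:360,:320]=cv2.resize(d["image"][220:310,240:320],(320,360),interpolation=cv2.INTER_CUBIC)
out[:,320:]=w["image"][:,90:570]
cv2.imwrite("pics/p4.png",out); print(proj(d,[s["ee_pos"],s["ee_pos"]-[0,0,25]]))
```

```text
[588.84455145  92.06100028  47.36684092] 0.3449392407122362
[[295.19953833 265.38267573]
 [295.34366654 273.32647596]]
```

View pics/p4.png

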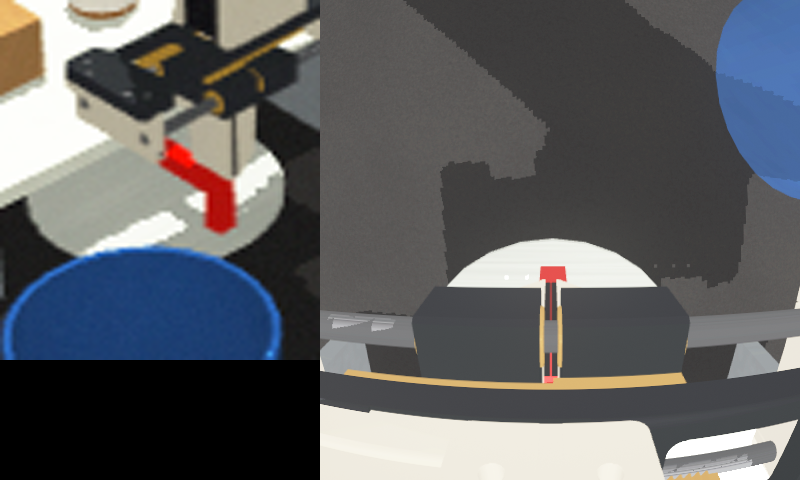

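The side crop shows the closed fingertips at about (301,264), above and at the bar top, whereas a 25 mm nose would put them at v≈273. I'll check the tool data.

Run:
```python
from h import *
from rig import robot,vision
print(robot.nose_length,[a for a in dir(robot) if a[0]!="_"])
d,w=pickle.load(open("s4.pkl","rb"))
for z in (52,60,72): print(z,plane(d,[[300.7,263.7]],z).round(1))
for z in (45,55,65): print(z,proj(d,[[588.8,92.1,z]]).round(1))
# scene triangulation needs gripper view
s=vision.snapshot("scene"); cv2.imwrite("pics/s4.png",s["image"]); pickle.dump(s,open("sc4.pkl","wb")); print(proj(s,[[588.8,92.1,22],[588.8,92.1,47]]).round(1))
out=cv2.resize(s["image"][170:290,280:400],(600,600),interpolation=cv2.INTER_CUBIC);cv2.imwrite("pics/s4c.png",out)
```

```text
25.0 ['Unreachable', 'nose_length', 'sign_off', 'state']
52 [[578.1  83.1]]
60 [[571.2  92. ]]
72 [[560.8 105.4]]
45 [[295.2 266.2]]
55 [[295.2 262.9]]
65 [[295.1 259.7]]
[[328.7 244.9]
 [328.6 239.4]]
```

View pics/s4c.png

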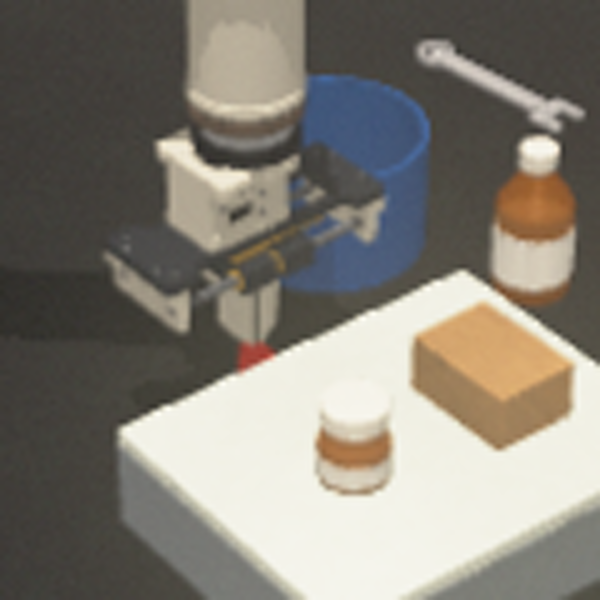

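Run:
```python
from h import *
d,w=pickle.load(open("s4.pkl","rb")); s=pickle.load(open("sc4.pkl","rb"))
print("tip",tri(s,[331.8,238.2],d,[299.8,263.8]),tri(s,[328.8,236.8],d,[295.5,262.5]))
```

```text
tip (array([587.81213965,  92.97294058,  52.03276376]), np.float64(23.022527560604697)) (array([587.81957579,  93.17778795,  57.30060242]), np.float64(1.569834936089847))
```

drive_tool --steps '[{"hand": 0.05, "tx": 0, "ty": 0, "tz": 0, "roll": 0}, {"hand": 0.05, "tx": 0, "ty": 0.006, "tz": 0, "roll": 0}, {"hand": 0.05, "tx": 0, "ty": 0.012, "tz": 0, "roll": 0}, {"hand": 0.05, "tx": 0, "ty": 0.012, "tz": 0, "roll": 0}, {"hand": 0.05, "tx": 0, "ty": 0.012, "tz": 0.0, "roll": 0}, {"hand": 0.05, "tx": 0, "ty": 0.012, "tz": 0.005, "roll": 0}, {"hand": 0.05, "tx": 0, "ty": 0.012, "tz": 0.01, "roll": 0}, {"hand": 0.05, "tx": 0, "ty": 0.012, "tz": 0.015, "roll": 0}, {"hand": 0.05, "tx": 0, "ty": 0.012, "tz": 0.02, "roll": 0}, {"hand": 0.05, "tx": 0, "ty": 0.012, "tz": 0.025, "roll": 0}]'

```text
time_s: 7.37
ee_pos: [599.8, 90.2, 21.5]
eef_rot: [-0.004, 0.759, 0.651, -0.003]
ft_force: [-0.1, 0.4, -0.4]
grip_width: 50.1
```

Run:
```python
from h import *
from rig import robot,vision
s=robot.state(); print(s["ee_pos"],s["ft_force"],s["grip_width"])
w=pickle.load(open("w1.pkl","rb"))
g=mask(w,(0,0,100),(180,60,255),(225,195,415,288)); c=big(g); top=np.array([[u,c[c[:,0]==u,1].min()] for u in range(250,388,3) if not 296<u<328])
p=plane(w,top,13,1); r=least_squares(lambda q:np.hypot(*(p-q[:2]).T)-q[2],[650,84,85]); print("free disc fit",r.x)
d=vision.snapshot("side"); pickle.dump(d,open("d5.pkl","wb")); cv2.imwrite("pics/d5.png",cv2.resize(d["image"][210:310,235:335],(600,600),interpolation=cv2.INTER_CUBIC))
```

```text
[599.83589454  90.2430016   21.49009076] [-0.06926092  0.39443349 -0.35279698] 50.05518415917706
free disc fit [653.28992725  83.57985236  84.77238525]
```

View pics/d5.png

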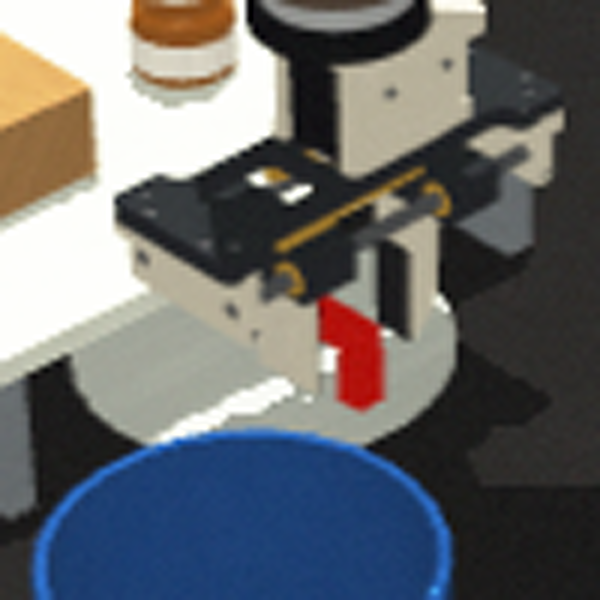

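Run:
```python
from h import *
d=pickle.load(open("d5.pkl","rb"))
y=np.array([.988,-.155])
for nm,c,uv in (("near",(603.7,115),(286.7,275.8)),("far",(596,65.5),(303.8,266.7))):
    for z in (20,26,32,38):
        e=np.array(c)-9.5*y
        print(nm,uv,z,proj(d,[[*e,z]]).round(1))
```

```text
near (286.7, 275.8) 20 [[287.8 277.9]]
near (286.7, 275.8) 26 [[287.7 276. ]]
near (286.7, 275.8) 32 [[287.7 274.1]]
near (286.7, 275.8) 38 [[287.6 272.2]]
far (303.8, 266.7) 20 [[302.  269.7]]
far (303.8, 266.7) 26 [[301.9 267.9]]
far (303.8, 266.7) 32 [[301.9 266. ]]
far (303.8, 266.7) 38 [[301.9 264.1]]
```

Now the fingers straddle the bar, with their tips at about z≈27. That means the tips sit about 6 mm above the reported TCP rather than 25 mm below it, so I'll use tip = TCP z + 6. Closing now.

drive_tool --steps '[{"hand": 0.0, "tx": 0, "ty": 0, "tz": 0, "roll": 0}, {"hand": 0.0, "tx": 0, "ty": 0, "tz": 0, "roll": 0}, {"hand": 0.0, "tx": 0, "ty": 0, "tz": 0, "roll": 0}, {"hand": 0.0, "tx": 0, "ty": 0, "tz": 0, "roll": 0}, {"hand": 0.0, "tx": 0, "ty": 0, "tz": 0, "roll": 0}, {"hand": 0.0, "tx": 0, "ty": 0, "tz": 0, "roll": 0}, {"hand": 0.0, "tx": 0, "ty": 0, "tz": 0, "roll": 0}, {"hand": 0.0, "tx": 0, "ty": 0, "tz": 0, "roll": 0}, {"hand": 0.0, "tx": 0, "ty": 0, "tz": 0, "roll": 0}]' --newtons 25

```text
time_s: 8.17
ee_pos: [599.5, 90.4, 20.9]
eef_rot: [-0.004, 0.759, 0.651, -0.004]
ft_force: [-1.0, 1.0, 1.1]
grip_width: 13.6
```

drive_tool --steps '[{"hand": 0.0, "tx": 0, "ty": -0.004, "tz": 0, "roll": 0}, {"hand": 0.0, "tx": 0, "ty": -0.01, "tz": 0, "roll": 0}, {"hand": 0.0, "tx": 0, "ty": -0.015, "tz": 0, "roll": 0}]'

```text
time_s: 8.42
ee_pos: [584.0, 92.4, 20.8]
eef_rot: [-0.004, 0.759, 0.651, -0.004]
ft_force: [1.7, -0.5, -1.9]
grip_width: 14.0
```

drive_tool --steps '[{"hand": 0.0, "tx": -0.003, "ty": -0.008, "tz": 0, "roll": 0}, {"hand": 0.0, "tx": -0.007, "ty": -0.022, "tz": 0, "roll": 0}, {"hand": 0.0, "tx": -0.011, "ty": -0.037, "tz": 0, "roll": 0}, {"hand": 0.0, "tx": -0.015, "ty": -0.052, "tz": 0, "roll": 0}, {"hand": 0.0, "tx": -0.02, "ty": -0.067, "tz": 0, "roll": 0}, {"hand": 0.0, "tx": -0.025, "ty": -0.083, "tz": 0, "roll": 0}, {"hand": 0.0, "tx": -0.03, "ty": -0.099, "tz": 0, "roll": 0}, {"hand": 0.0, "tx": -0.034, "ty": -0.112, "tz": 0, "roll": 0}, {"hand": 0.0, "tx": -0.036, "ty": -0.119, "tz": 0, "roll": 0}, {"hand": 0.0, "tx": -0.036, "ty": -0.119, "tz": 0, "roll": 0}]'

```text
time_s: 9.25
ee_pos: [457.8, 74.0, 21.7]
eef_rot: [-0.004, 0.759, 0.651, -0.006]
ft_force: [0.1, -0.7, -3.2]
grip_width: 13.8
```

drive_tool --steps '[{"hand": 0.045, "tx": 0, "ty": 0, "tz": 0, "roll": 0}, {"hand": 0.045, "tx": 0, "ty": 0, "tz": 0, "roll": 0}, {"hand": 0.045, "tx": 0, "ty": 0, "tz": 0, "roll": 0}, {"hand": 0.045, "tx": 0, "ty": 0, "tz": 0, "roll": 0}, {"hand": 0.045, "tx": 0, "ty": 0, "tz": 0, "roll": 0}, {"hand": 0.045, "tx": 0, "ty": 0, "tz": -0.02, "roll": 0}, {"hand": 0.045, "tx": 0, "ty": 0, "tz": -0.06, "roll": 0}, {"hand": 0.045, "tx": 0, "ty": 0, "tz": -0.1, "roll": 0}, {"hand": 0.045, "tx": 0, "ty": 0, "tz": -0.14, "roll": 0}, {"hand": 0.045, "tx": 0, "ty": 0, "tz": -0.18, "roll": 0}]'

```text
time_s: 10.08
ee_pos: [460.0, 74.7, 203.4]
eef_rot: [-0.004, 0.758, 0.652, -0.006]
ft_force: [1.0, -0.4, 0.4]
grip_width: 45.3
```

Run:
```python
from h import *
from rig import robot,vision
s=robot.state(); print(s["time_s"],s["ee_pos"],s["ft_force"],s["grip_width"],s["qpos"].round(2))
move(s,[500,-326,210],52)
d=vision.snapshot("side"); w=vision.snapshot("wrist"); pickle.dump((d,w),open("s6.pkl","wb"))
out=np.zeros((480,800,3),np.uint8); out[:360,:320]=d["image"][150:390,150:364][:,:,:].repeat(1,0)[:0] if 0 else cv2.resize(d["image"][170:400,180:384],(320,360))
out[:,320:]=w["image"][:,90:570]; cv2.imwrite("pics/p6.png",out)
```

```text
10.0833 [459.95377093  74.66271206 203.42739236] [ 1.03587884 -0.39234444  0.39006029] 45.33499500248857 [ 0.85  0.46 -1.3   1.98  0.49  1.1   0.75]
t [-0.3901  0.0997 -0.0069] roll 29.4 jaw now 81.4 q7 0.75 tilt 0.82
```

View pics/p6.png

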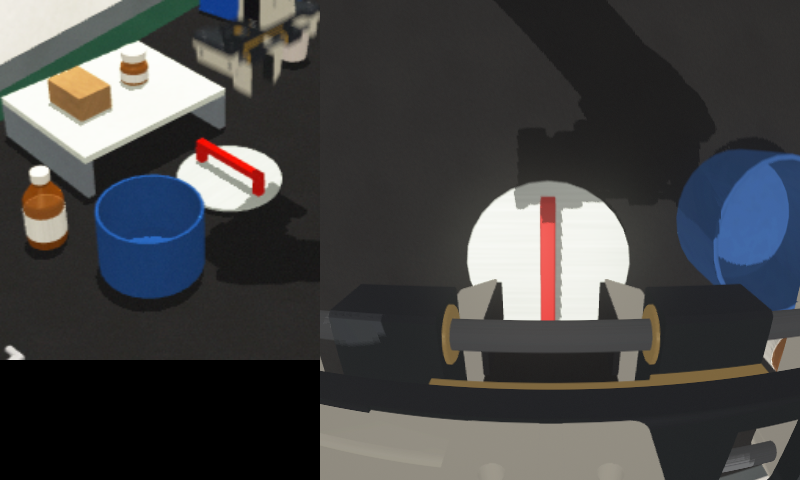

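The lid now lies flat in front of the riser, well clear of it, and has been let go. In the wrist view its disc is centred at about (548,262) with the pot at right. Next comes the carrier, so I'm moving to a hover beside it.

Run:
```python
from h import *
from rig import robot
d,w=pickle.load(open("s6.pkl","rb"))
lidm(w,(375,150,560,318)) if 0 else lidm(w,(228,170,318+20,290))
move(robot.state(),[532,-351,205],52)
```

```text
red (311, 197, 14, 93) bright (311, 216, 14, 74)
axis -8.71 end [[456.3  75.6]] centre from end [525.5  65. ]
disc [513.3  65.5] rms 0.45 32
t [-0.4117  0.1314  0.002 ] roll 29.3 jaw now 81.3 q7 0.75 tilt 0.23
```

drive_tool --steps '[{"hand": 0.045, "tx": -0.412, "ty": 0.131, "tz": 0.0, "roll": 29}, {"hand": 0.045, "tx": -0.412, "ty": 0.131, "tz": 0.0, "roll": 29}, {"hand": 0.045, "tx": -0.412, "ty": 0.131, "tz": 0.0, "roll": 29}, {"hand": 0.045, "tx": -0.412, "ty": 0.131, "tz": 0.0, "roll": 29}, {"hand": 0.045, "tx": -0.412, "ty": 0.131, "tz": 0.0, "roll": 29}, {"hand": 0.045, "tx": -0.412, "ty": 0.131, "tz": 0.0, "roll": 29}, {"hand": 0.045, "tx": -0.412, "ty": 0.131, "tz": 0.0, "roll": 29}, {"hand": 0.045, "tx": -0.412, "ty": 0.131, "tz": 0.0, "roll": 29}, {"hand": 0.045, "tx": -0.412, "ty": 0.131, "tz": 0.0, "roll": 29}, {"hand": 0.045, "tx": -0.412, "ty": 0.131, "tz": 0.0, "roll": 29}]'

```text
time_s: 11.02
ee_pos: [528.8, -339.0, 206.1]
eef_rot: [-0.001, 0.898, 0.44, -0.002]
ft_force: [0.4, 0.2, 0.1]
grip_width: 44.9
```

drive_tool --steps '[{"hand": 0.045, "tx": 0, "ty": 0, "tz": 0.0, "roll": 0}, {"hand": 0.045, "tx": 0, "ty": 0, "tz": 0.0, "roll": 0}]'

```text
time_s: 11.18
ee_pos: [527.8, -342.7, 204.3]
eef_rot: [-0.002, 0.899, 0.438, -0.003]
ft_force: [-0.5, 0.0, -0.0]
grip_width: 45.0
```

Run:
```python
from h import *
from rig import robot,vision
s=robot.state(); print(s["time_s"],s["ee_pos"],s["qpos"].round(2)); w=vision.snapshot("wrist"); pickle.dump(w,open("w7.pkl","wb")); cv2.imwrite("pics/w7.png",w["image"])
m=mask(w,(20,120,60),(36,255,255),(200,100,440,330)); print("yellow boxes",[cv2.boundingRect(c) for c in cv2.findContours(m,0,2)[0] if cv2.contourArea(c)>30])
move(s,[500,-326,205],52)
```

```text
11.1833 [ 527.77552263 -342.74611762  204.31697087] [ 1.22  0.66 -1.01  1.6   0.59  1.22  0.99]
yellow boxes [(306, 165, 13, 53)]
t [-0.004  -0.0322 -0.0005] roll -0.1 jaw now 51.9 q7 0.99 tilt 0.36
```

View pics/w7.png

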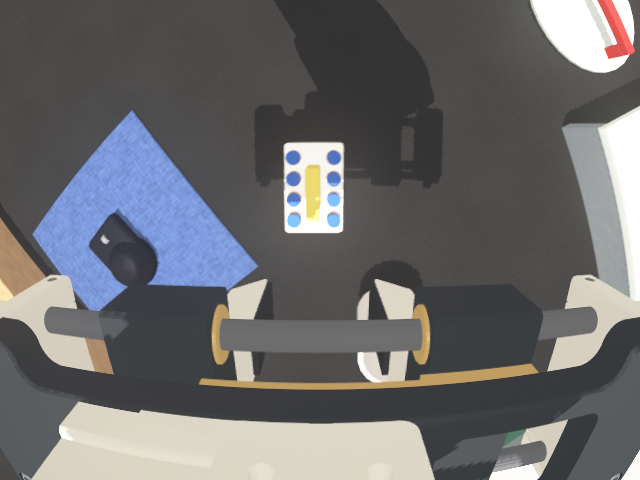

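The carrier is at (314,188) and the yellow plate is at (306–319, 165–218), aligned with the picture's vertical. The beaker is at (375,335) and the mouse at (125,250).

Run:
```python
from h import *
from rig import robot
w=pickle.load(open("w7.pkl","rb"))
c=big(mask(w,(20,120,60),(36,255,255),(200,100,440,330)))
M=np.array([[(c[c[:,1]==v,0].min()+c[c[:,1]==v,0].max()+1)/2,v] for v in range(168,216)])
k=np.polyfit(M[:,1],M[:,0],1); P=plane(w,[[np.polyval(k,165),165],[np.polyval(k,219),219]],78,1); d=P[1]-P[0]
print("plate ends",P.round(1),"len",np.hypot(*d).round(1),"ang",np.degrees(np.arctan2(d[1],d[0])).round(1),"mid",P.mean(0).round(1))
b=cv2.inRange(cv2.cvtColor(w["image"],cv2.COLOR_BGR2HSV)[:,:,2],150,255); k0=np.zeros_like(b);k0[130:245,270:360]=1
r=cv2.minAreaRect(big(b*k0)); q=plane(w,cv2.boxPoints(r),34,1); print("block",q.round(1).tolist(),"mid",q.mean(0).round(1),np.hypot(*(q-np.roll(q,1,0)).T).round(1),[np.degrees(np.arctan2(*(a-b_)[::-1])).round(1) for a,b_ in zip(q[:2],q[1:3])])
```

```text
plate ends [[ 480.6 -314.1]
 [ 514.2 -341.6]] len 43.4 ang -39.3 mid [ 497.4 -327.8]
block [[449.3, -323.7], [482.2, -282.2], [548.1, -332.9], [514.1, -376.3]] mid [ 498.4 -328.8] [83.4 53.  83.2 55.2] [np.float64(-128.3), np.float64(142.5)]
```

Run:
```python
from h import *
from rig import robot
move(robot.state(),[498,-328.3,43.5],51.5)
```

```text
t [-0.0094 -0.03    0.1615] roll 0.6 jaw now 52.1 q7 0.99 tilt 0.35
```

drive_tool --steps '[{"hand": 0.045, "tx": -0.009, "ty": -0.03, "tz": 0.03, "roll": 0.5}, {"hand": 0.045, "tx": -0.009, "ty": -0.03, "tz": 0.07, "roll": 0.5}, {"hand": 0.045, "tx": -0.009, "ty": -0.03, "tz": 0.1, "roll": 0.5}, {"hand": 0.045, "tx": -0.009, "ty": -0.03, "tz": 0.11, "roll": 0.5}, {"hand": 0.045, "tx": -0.009, "ty": -0.03, "tz": 0.11, "roll": 0.5}, {"hand": 0.045, "tx": -0.009, "ty": -0.03, "tz": 0.11, "roll": 0.5}]'

```text
time_s: 11.73
ee_pos: [499.6, -326.7, 96.0]
eef_rot: [-0.002, 0.9, 0.437, -0.002]
ft_force: [0.5, 0.6, 0.3]
grip_width: 44.8
```

Run:
```python
from h import *
from rig import robot,vision
s=robot.state();print(s["ee_pos"]);move(s,[498,-328.3,43.5],51.5)
d=vision.snapshot("side"); pickle.dump(d,open("d8.pkl","wb"))
```

```text
[ 499.64727621 -326.71373506   95.9975655 ]
t [-0.0022 -0.      0.0525] roll 0.3 jaw now 51.8 q7 0.9 tilt 0.31
```

drive_tool --steps '[{"hand": 0.045, "tx": -0.002, "ty": 0, "tz": 0.015, "roll": 0.3}, {"hand": 0.045, "tx": -0.002, "ty": 0, "tz": 0.03, "roll": 0.3}, {"hand": 0.045, "tx": -0.002, "ty": 0, "tz": 0.042, "roll": 0.3}, {"hand": 0.045, "tx": -0.002, "ty": 0, "tz": 0.05, "roll": 0.3}, {"hand": 0.045, "tx": -0.002, "ty": 0, "tz": 0.052, "roll": 0.3}, {"hand": 0.045, "tx": -0.002, "ty": 0, "tz": 0.052, "roll": 0.3}]'

```text
time_s: 12.28
ee_pos: [498.4, -328.4, 43.8]
eef_rot: [-0.002, 0.901, 0.434, -0.002]
ft_force: [0.2, -0.4, -0.3]
grip_width: 44.9
```

drive_tool --steps '[{"hand": 0.0, "tx": 0, "ty": 0, "tz": 0, "roll": 0}, {"hand": 0.0, "tx": 0, "ty": 0, "tz": 0, "roll": 0}, {"hand": 0.0, "tx": 0, "ty": 0, "tz": 0, "roll": 0}, {"hand": 0.0, "tx": 0, "ty": 0, "tz": 0, "roll": 0}, {"hand": 0.0, "tx": 0, "ty": 0, "tz": 0, "roll": 0}, {"hand": 0.0, "tx": 0, "ty": 0, "tz": 0, "roll": 0}, {"hand": 0.0, "tx": 0, "ty": 0, "tz": 0, "roll": 0}, {"hand": 0.0, "tx": 0, "ty": 0, "tz": 0, "roll": 0}, {"hand": 0.0, "tx": 0, "ty": 0, "tz": 0, "roll": 0}]' --newtons 25

```text
time_s: 13.03
ee_pos: [498.3, -328.6, 43.9]
eef_rot: [-0.002, 0.901, 0.434, -0.002]
ft_force: [-0.1, -0.8, 2.1]
grip_width: 11.8
```

drive_tool --steps '[{"hand": 0.0, "tx": 0, "ty": 0, "tz": -0.005, "roll": 0}, {"hand": 0.0, "tx": 0, "ty": 0, "tz": -0.02, "roll": 0}, {"hand": 0.0, "tx": 0, "ty": 0, "tz": -0.05, "roll": 0}, {"hand": 0.0, "tx": 0, "ty": 0, "tz": -0.09, "roll": 0}, {"hand": 0.0, "tx": 0, "ty": 0, "tz": -0.13, "roll": 0}, {"hand": 0.0, "tx": 0, "ty": 0, "tz": -0.15, "roll": 0}, {"hand": 0.0, "tx": 0, "ty": 0, "tz": -0.16, "roll": 0}]'

```text
time_s: 13.62
ee_pos: [501.2, -329.0, 208.8]
eef_rot: [0.001, 0.901, 0.434, -0.0]
ft_force: [0.6, -0.1, -3.3]
grip_width: 11.5
```

Carrier is held at 11.5 mm opening with about 2.5–3 N of load. I'm carrying it to a hover beside the pot.

drive_tool --steps '[{"hand": 0.0, "tx": 0.012, "ty": -0.008, "tz": 0, "roll": 0}, {"hand": 0.0, "tx": 0.036, "ty": -0.025, "tz": 0, "roll": 0}, {"hand": 0.0, "tx": 0.065, "ty": -0.046, "tz": 0, "roll": 0}, {"hand": 0.0, "tx": 0.097, "ty": -0.068, "tz": 0, "roll": 0}, {"hand": 0.0, "tx": 0.13, "ty": -0.091, "tz": 0, "roll": 0}, {"hand": 0.0, "tx": 0.163, "ty": -0.114, "tz": 0, "roll": 0}, {"hand": 0.0, "tx": 0.196, "ty": -0.137, "tz": 0, "roll": 0}, {"hand": 0.0, "tx": 0.229, "ty": -0.16, "tz": 0, "roll": 0}, {"hand": 0.0, "tx": 0.255, "ty": -0.178, "tz": 0, "roll": 0}, {"hand": 0.0, "tx": 0.275, "ty": -0.192, "tz": 0, "roll": 0}]'

```text
time_s: 14.45
ee_pos: [520.3, 10.3, 207.5]
eef_rot: [-0.0, 0.9, 0.436, -0.001]
ft_force: [-0.4, 0.1, -3.8]
grip_width: 11.5
```

Run:
```python
from h import *
from rig import robot,vision
s=robot.state();print(s["ee_pos"],s["qpos"].round(2),s["grip_width"]);move(s,[535,254,209],52)
```

```text
[520.30204969  10.26325779 207.53658722] [ 0.81  0.47 -1.12  1.87  0.48  1.11  0.41] 11.528048596352349
t [ 0.2005 -0.1394 -0.0015] roll -0.3 jaw now 51.7 q7 0.41 tilt 0.1
```

drive_tool --steps '[{"hand": 0.0, "tx": 0.012, "ty": -0.008, "tz": 0, "roll": 0}, {"hand": 0.0, "tx": 0.036, "ty": -0.025, "tz": 0, "roll": 0}, {"hand": 0.0, "tx": 0.065, "ty": -0.046, "tz": 0, "roll": 0}, {"hand": 0.0, "tx": 0.097, "ty": -0.068, "tz": 0, "roll": 0}, {"hand": 0.0, "tx": 0.13, "ty": -0.091, "tz": 0, "roll": 0}, {"hand": 0.0, "tx": 0.16, "ty": -0.112, "tz": 0, "roll": 0}, {"hand": 0.0, "tx": 0.185, "ty": -0.129, "tz": 0, "roll": 0}, {"hand": 0.0, "tx": 0.198, "ty": -0.138, "tz": 0, "roll": 0}, {"hand": 0.0, "tx": 0.2, "ty": -0.139, "tz": 0, "roll": 0}, {"hand": 0.0, "tx": 0.2, "ty": -0.139, "tz": 0, "roll": 0}]'

```text
time_s: 15.28
ee_pos: [533.0, 255.0, 206.3]
eef_rot: [-0.001, 0.899, 0.438, -0.002]
ft_force: [0.3, -0.5, -2.8]
grip_width: 11.6
```

```bash
cat >> h.py <<'E'
def pot(w,box):
    "rim circle from wrist view: outline points with known outer radius at z=100, robust; plus free ellipse-plane check"
    b=mask(w,(100,60,25),(128,255,255),box); c=big(b); x,y,ww,hh=cv2.boundingRect(c); print("bbox",(x,y,ww,hh))
    hull=cv2.convexHull(c.reshape(-1,1,2)).reshape(-1,2); q=plane(w,c,100,True)
    on=[abs(cv2.pointPolygonTest(hull.reshape(-1,1,2).astype(np.float32),tuple(map(float,k)),True))<1.5 for k in c]; q=q[on]
    r=least_squares(lambda k:np.hypot(*(q-k[:2]).T)-76,q.mean(0),loss="soft_l1",f_scale=.7)
    for t in (6,4,2.5):
        kk=np.abs(np.hypot(*(q-r.x).T)-76)<t; r=least_squares(lambda k:np.hypot(*(q[kk]-k).T)-76,r.x)
    e=np.degrees(np.arctan2(*(q[kk]-r.x).T[::-1]))
    print("pot",r.x.round(1),"rms",np.sqrt((r.fun**2).mean()).round(2),kk.sum(),len(q),"angles covered",np.unique((e//30*30).astype(int)))
    fr=least_squares(lambda k:np.hypot(*(q[kk]-k[:2]).T)-k[2],[*r.x,76]); print("free",fr.x.round(1))
E
python3 - <<'E'
from h import *
from rig import robot,vision
s=robot.state();print(s["ee_pos"],s["qpos"].round(2),s["grip_width"]);w=vision.snapshot("wrist"); pickle.dump(w,open("w9.pkl","wb")); cv2.imwrite("pics/w9.png",w["image"])
move(s,[494,284,209],52)
b=mask(w,(100,60,25),(128,255,255)); print([cv2.boundingRect(c) for c in cv2.findContours(b,0,2)[0] if cv2.contourArea(c)>300])
pot(w,(0,0,640,300))
w=pickle.load(open("w1.pkl","rb")); pot(w,(370,0,600,200))
E
```

```text
[532.98172515 254.9761825  206.29307876] [ 0.26  0.59 -1.04  1.7   0.55  1.18 -0.03] 11.57187574649343
t [-0.0012 -0.0486 -0.0025] roll -0.0 jaw now 52.0 q7 -0.03 tilt 0.25
[(344, 263, 27, 25), (270, 263, 27, 25), (345, 225, 28, 29), (269, 225, 27, 29), (220, 74, 202, 185)]
bbox (220, 74, 202, 185)
pot [495.6 283.5] rms 0.83 461 461 angles covered [-180 -150 -120  -90  -30    0   30   60   90  120  150]
free [495.2 283.8  75.2]
bbox (389, 5, 180, 175)
pot [493.1 282.3] rms 1.25 277 497 angles covered [-180  -60  -30    0   30   60   90  120  150]
free [492.8 281.   77.3]
```

Pot centre is at (495.5, 283.5), and its free-fit radius of 75.2 mm is close to the 76 mm given. The carrier's caps appear symmetric about the tool axis. Lowering it in.

drive_tool --steps '[{"hand": 0.0, "tx": 0, "ty": -0.015, "tz": 0, "roll": 0}, {"hand": 0.0, "tx": -0.001, "ty": -0.035, "tz": 0, "roll": 0}, {"hand": 0.0, "tx": -0.001, "ty": -0.047, "tz": 0.01, "roll": 0}, {"hand": 0.0, "tx": -0.001, "ty": -0.047, "tz": 0.03, "roll": 0}, {"hand": 0.0, "tx": -0.001, "ty": -0.047, "tz": 0.055, "roll": 0}, {"hand": 0.0, "tx": -0.001, "ty": -0.047, "tz": 0.08, "roll": 0}, {"hand": 0.0, "tx": -0.001, "ty": -0.047, "tz": 0.105, "roll": 0}, {"hand": 0.0, "tx": -0.001, "ty": -0.047, "tz": 0.125, "roll": 0}, {"hand": 0.0, "tx": -0.001, "ty": -0.047, "tz": 0.14, "roll": 0}, {"hand": 0.0, "tx": -0.001, "ty": -0.047, "tz": 0.144, "roll": 0}]'

```text
time_s: 16.17
ee_pos: [494.2, 278.3, 59.6]
eef_rot: [0.0, 0.9, 0.436, -0.004]
ft_force: [-0.8, -0.3, -2.2]
grip_width: 11.7
```

drive_tool --steps '[{"hand": 0.0, "tx": 0, "ty": 0, "tz": 0.002, "roll": 0}, {"hand": 0.0, "tx": 0, "ty": 0, "tz": 0.004, "roll": 0}, {"hand": 0.0, "tx": 0, "ty": 0, "tz": 0.006, "roll": 0}, {"hand": 0.0, "tx": 0, "ty": 0, "tz": 0.008, "roll": 0}, {"hand": 0.0, "tx": 0, "ty": 0, "tz": 0.009, "roll": 0}, {"hand": 0.0, "tx": 0, "ty": 0, "tz": 0.009, "roll": 0}]'

```text
time_s: 16.67
ee_pos: [494.3, 278.4, 51.0]
eef_rot: [0.0, 0.9, 0.436, -0.004]
ft_force: [-0.2, -0.5, -2.6]
grip_width: 12.1
```

drive_tool --steps '[{"hand": 0.0, "tx": 0, "ty": 0, "tz": 0.0007, "roll": 0}, {"hand": 0.0, "tx": 0, "ty": 0, "tz": 0.0015, "roll": 0}, {"hand": 0.0, "tx": 0, "ty": 0, "tz": 0.002, "roll": 0}]'

```text
time_s: 16.92
ee_pos: [494.4, 278.5, 49.1]
eef_rot: [0.0, 0.9, 0.436, -0.004]
ft_force: [0.7, -0.3, -1.2]
grip_width: 12.0
```

drive_tool --steps '[{"hand": 0.0, "tx": 0, "ty": 0, "tz": 0.0005, "roll": 0}, {"hand": 0.0, "tx": 0, "ty": 0, "tz": 0.0008, "roll": 0}]'

```text
time_s: 17.08
ee_pos: [494.6, 278.4, 49.0]
eef_rot: [0.001, 0.9, 0.436, -0.004]
ft_force: [-2.3, -3.5, 8.2]
grip_width: 12.0
```

drive_tool --steps '[{"hand": 0.035, "tx": 0, "ty": 0, "tz": 0, "roll": 0}, {"hand": 0.035, "tx": 0, "ty": 0, "tz": 0, "roll": 0}, {"hand": 0.035, "tx": 0, "ty": 0, "tz": 0, "roll": 0}, {"hand": 0.035, "tx": 0, "ty": 0, "tz": 0, "roll": 0}, {"hand": 0.035, "tx": 0, "ty": 0, "tz": 0, "roll": 0}, {"hand": 0.035, "tx": 0, "ty": 0, "tz": -0.02, "roll": 0}, {"hand": 0.035, "tx": 0, "ty": 0, "tz": -0.05, "roll": 0}, {"hand": 0.035, "tx": 0, "ty": 0, "tz": -0.09, "roll": 0}, {"hand": 0.035, "tx": 0, "ty": 0.01, "tz": -0.13, "roll": 0}, {"hand": 0.035, "tx": 0, "ty": 0.045, "tz": -0.16, "roll": 0}]'

```text
time_s: 17.92
ee_pos: [525.1, 258.9, 210.4]
eef_rot: [-0.001, 0.898, 0.44, -0.002]
ft_force: [0.8, 1.6, 0.2]
grip_width: 35.3
```

Run:
```python
from h import *
from rig import robot,vision
s=robot.state();print(s["time_s"],s["ee_pos"],s["qpos"].round(2),s["grip_width"]);w=vision.snapshot("wrist"); pickle.dump(w,open("w10.pkl","wb")); cv2.imwrite("pics/w10.png",w["image"])
pot(w,(0,0,640,290))
m=mask(w,(20,120,40),(36,255,255),(150,50,480,320)); print("yellow",[(cv2.boundingRect(c)) for c in cv2.findContours(m,0,2)[0] if cv2.contourArea(c)>30])
d,w6=pickle.load(open("s6.pkl","rb"))
```

```text
17.9167 [525.0593     258.88131575 210.35302746] [ 0.26  0.58 -1.05  1.71  0.54  1.18 -0.03] 35.302102474621464
bbox (224, 87, 200, 203)
pot [497.  282.8] rms 1.18 353 562 angles covered [-180 -150 -120  -60    0   30   60   90  120  150]
free [497.6 282.3  76.9]
yellow [(310, 171, 14, 36)]
```

Run:
```python
from h import *
from rig import robot,vision
w=pickle.load(open("w10.pkl","rb")); c=big(mask(w,(20,120,40),(36,255,255),(150,50,480,320)))
M=np.array([[(c[c[:,1]==v,0].min()+c[c[:,1]==v,0].max()+1)/2,v] for v in range(174,204)]);P=plane(w,M,83,1);d=P[-1]-P[0]
print("plate mid",plane(w,[[317,189]],83,1),"ang",np.degrees(np.arctan2(d[1],d[0])),"len",np.hypot(*d)*36/29)
for z in (5,39,83): print(z,plane(w,[[317,171],[317,207]],z,1).round(1).tolist())
move(robot.state(),[563,58,205],81.3)
```

```text
plate mid [[494.93416756 277.76510733]] ang -51.3632209051701 len 29.731624431086733
5 [[487.6, 282.2], [516.5, 259.8]]
39 [[485.9, 284.1], [512.1, 263.7]]
83 [[483.6, 286.6], [506.4, 268.8]]
t [-0.1352  0.1416  0.0098] roll -29.8 jaw now 51.5 q7 -0.03 tilt 0.32
```

Run:
```python
import cv2
i=cv2.imread("pics/w10.png"); cv2.imwrite("pics/w10c.png",cv2.resize(i[70:310,200:450],(750,600) if 0 else (625,600),interpolation=cv2.INTER_CUBIC))
```

```text
(no output)
```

View pics/w10c.png

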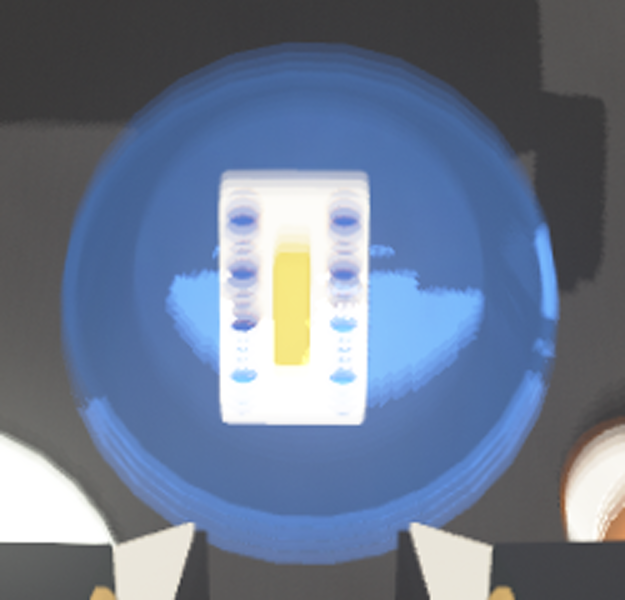

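The crop is motion-blurred, which explains the short plate reading. It shows the carrier standing upright inside the pot, with block and plate concentric. On to the lid.

drive_tool --steps '[{"hand": 0.045, "tx": -0.135, "ty": 0.141, "tz": 0.01, "roll": -30}, {"hand": 0.045, "tx": -0.135, "ty": 0.141, "tz": 0.01, "roll": -30}, {"hand": 0.045, "tx": -0.135, "ty": 0.141, "tz": 0.01, "roll": -30}, {"hand": 0.045, "tx": -0.135, "ty": 0.141, "tz": 0.01, "roll": -30}, {"hand": 0.045, "tx": -0.135, "ty": 0.141, "tz": 0.01, "roll": -30}, {"hand": 0.045, "tx": -0.135, "ty": 0.141, "tz": 0.01, "roll": -30}, {"hand": 0.045, "tx": -0.135, "ty": 0.141, "tz": 0.01, "roll": -30}, {"hand": 0.045, "tx": -0.135, "ty": 0.141, "tz": 0.01, "roll": -30}, {"hand": 0.045, "tx": -0.135, "ty": 0.141, "tz": 0.01, "roll": -30}, {"hand": 0.045, "tx": -0.135, "ty": 0.141, "tz": 0.01, "roll": -30}]'

```text
time_s: 18.8
ee_pos: [562.3, 60.6, 205.1]
eef_rot: [0.003, 0.756, 0.654, 0.001]
ft_force: [0.1, -0.1, -0.1]
grip_width: 45.0
```

Run:
```python
from h import *
from rig import robot,vision
vision.snapshot("side"); s=robot.state();print(s["time_s"],s["ee_pos"],s["qpos"].round(2),np.abs(s["joint_vel"]).max().round(3))
w=vision.snapshot("wrist"); pickle.dump(w,open("w11.pkl","wb")); cv2.imwrite("pics/w11.png",w["image"])
b=mask(w,(0,140,60),(8,255,255),(150,0,480,300))|mask(w,(172,140,60),(180,255,255),(150,0,480,300)); print([cv2.boundingRect(c) for c in cv2.findContours(b,0,2)[0] if cv2.contourArea(c)>20])
g=mask(w,(0,0,100),(180,60,255),(150,0,480,300))|b; c=big(g); print(cv2.boundingRect(c)); hull=cv2.convexHull(c)
p=plane(w,c,13,1); r=circ(p,85,p.mean(0)); kk=np.abs(r.fun)<40
for t in (5,3,2):
    kk=np.abs(np.hypot(*(p-r.x).T)-85)<t; r=circ(p[kk],85,r.x)
print("disc",r.x.round(1),kk.sum(),len(p),np.sqrt((r.fun**2).mean()).round(2))
c=big(b);M=np.array([[(c[c[:,1]==v,0].min()+c[c[:,1]==v,0].max()+1)/2,v] for v in range(c[:,1].min()+1,c[:,1].max())]); P=plane(w,M,52,1)
print("bar ends z52",P[0].round(1),P[-1].round(1),np.hypot(*(P[-1]-P[0])).round(1)); d=P[-5]-P[25]; print("ang",np.degrees(np.arctan2(d[1],d[0])).round(2), "bar mid line at disc x:",(P[25]+d*(r.x[0]-P[25][0])/d[0]).round(1))
```

```text
18.85 [562.35106877  60.43923004 205.10360251] [ 0.7   0.62 -1.19  1.77  0.62  1.19  0.75] 0.005
[(311, 87, 17, 158)]
(232, 76, 175, 174)
disc [512.4  65.8] 490 490 0.65
bar ends z52 [445.4  76.5] [579.6  56.4] 135.7
ang -8.78 bar mid line at disc x: [512.4  66.3]
```

drive_tool --steps '[{"hand": 0.045, "tx": -0.001, "ty": -0.025, "tz": 0.02, "roll": 0.5}, {"hand": 0.045, "tx": -0.002, "ty": -0.05, "tz": 0.05, "roll": 0.5}, {"hand": 0.045, "tx": -0.002, "ty": -0.05, "tz": 0.085, "roll": 0.5}, {"hand": 0.045, "tx": -0.002, "ty": -0.05, "tz": 0.11, "roll": 0.5}, {"hand": 0.045, "tx": -0.002, "ty": -0.05, "tz": 0.125, "roll": 0.5}, {"hand": 0.045, "tx": -0.002, "ty": -0.05, "tz": 0.13, "roll": 0.5}, {"hand": 0.045, "tx": -0.002, "ty": -0.05, "tz": 0.13, "roll": 0.5}]'

```text
time_s: 19.48
ee_pos: [512.5, 65.8, 73.9]
eef_rot: [0.002, 0.759, 0.651, 0.001]
ft_force: [-0.0, -0.5, 0.2]
grip_width: 44.9
```

Run:
```python
from h import *
from rig import robot,vision
s=robot.state();print(s["time_s"],s["ee_pos"],s["qpos"].round(2));move(s,[512.5,66.1,21],81.2)
```

```text
19.4833 [512.45239238  65.8089948   73.94091852] [ 0.63  0.7  -1.06  1.98  0.78  0.93  0.58]
t [ 0.0004 -0.0002  0.0529] roll 0.1 jaw now 81.3 q7 0.58 tilt 0.24
```

drive_tool --steps '[{"hand": 0.045, "tx": 0, "ty": 0, "tz": 0.015, "roll": 0}, {"hand": 0.045, "tx": 0, "ty": 0, "tz": 0.03, "roll": 0}, {"hand": 0.045, "tx": 0, "ty": 0, "tz": 0.042, "roll": 0}, {"hand": 0.045, "tx": 0, "ty": 0, "tz": 0.05, "roll": 0}, {"hand": 0.045, "tx": 0, "ty": 0, "tz": 0.053, "roll": 0}, {"hand": 0.045, "tx": 0, "ty": 0, "tz": 0.053, "roll": 0}]'

```text
time_s: 19.98
ee_pos: [512.6, 65.9, 20.9]
eef_rot: [0.002, 0.759, 0.651, 0.001]
ft_force: [-0.3, 0.0, -1.0]
grip_width: 45.0
```

drive_tool --steps '[{"hand": 0.0, "tx": 0, "ty": 0, "tz": 0, "roll": 0}, {"hand": 0.0, "tx": 0, "ty": 0, "tz": 0, "roll": 0}, {"hand": 0.0, "tx": 0, "ty": 0, "tz": 0, "roll": 0}, {"hand": 0.0, "tx": 0, "ty": 0, "tz": 0, "roll": 0}, {"hand": 0.0, "tx": 0, "ty": 0, "tz": 0, "roll": 0}, {"hand": 0.0, "tx": 0, "ty": 0, "tz": 0, "roll": 0}, {"hand": 0.0, "tx": 0, "ty": 0, "tz": 0, "roll": 0}, {"hand": 0.0, "tx": 0, "ty": 0, "tz": 0, "roll": 0}, {"hand": 0.0, "tx": 0, "ty": 0, "tz": 0, "roll": 0}]' --newtons 40

```text
time_s: 20.73
ee_pos: [512.9, 65.9, 21.1]
eef_rot: [0.002, 0.759, 0.651, 0.001]
ft_force: [-0.6, -1.0, 3.4]
grip_width: 13.5
```

drive_tool --steps '[{"hand": 0.0, "tx": 0, "ty": 0, "tz": -0.005, "roll": 0}, {"hand": 0.0, "tx": 0, "ty": 0, "tz": -0.02, "roll": 0}, {"hand": 0.0, "tx": 0, "ty": 0, "tz": -0.05, "roll": 0}, {"hand": 0.0, "tx": 0, "ty": 0, "tz": -0.085, "roll": 0}, {"hand": 0.0, "tx": 0, "ty": 0, "tz": -0.12, "roll": 0}, {"hand": 0.0, "tx": 0, "ty": 0, "tz": -0.15, "roll": 0}, {"hand": 0.0, "tx": 0, "ty": 0, "tz": -0.17, "roll": 0}, {"hand": 0.0, "tx": 0, "ty": 0, "tz": -0.18, "roll": 0}, {"hand": 0.0, "tx": 0, "ty": 0, "tz": -0.18, "roll": 0}]'

```text
time_s: 21.48
ee_pos: [513.0, 66.4, 202.7]
eef_rot: [0.003, 0.759, 0.651, 0.002]
ft_force: [0.4, -0.4, -3.3]
grip_width: 13.7
```

Run:
```python
from h import *
from rig import robot,vision
s=robot.state();print(s["time_s"],s["ee_pos"],s["ft_force"],s["torque"].round(2),s["grip_width"],s["qpos"].round(2));move(s,[495.5,283.5,205],81.2)
d=vision.snapshot("side"); b=mask(d,(100,90,30),(125,255,255),(200,250,340,370)); print(cv2.boundingRect(big(b)))
c=big(b); top=np.array([[u,c[c[:,0]==u,1].min()] for u in np.unique(c[:,0])][4:-4]); p=plane(d,top,100); r=circ(p,76,p.mean(0)); print("side pot",r.x,np.sqrt((r.fun**2).mean()))
pickle.dump(d,open("d12.pkl","wb"));
w=pickle.load(open("w9.pkl","rb")); w=vision.snapshot("wrist"); pickle.dump(w,open("w12.pkl","wb"));cv2.imwrite("pics/w12.png",w["image"]);b=mask(w,(100,60,25),(128,255,255));print([cv2.boundingRect(c) for c in cv2.findContours(b,0,2)[0] if cv2.contourArea(c)>300])
```

```text
21.4833 [513.03047029  66.3939858  202.6684514 ] [ 0.38439282 -0.42606661 -3.28058206] [ 0.07 -0.17 -0.02] 13.717383790008913 [ 0.78  0.54 -1.25  1.89  0.58  1.13  0.73]
t [ 0.2119 -0.0502 -0.003 ] roll 0.1 jaw now 81.3 q7 0.73 tilt 0.39
(240, 281, 71, 80)
side pot [579.51940316 179.60904423] 20.28835247203275
[(455, 94, 174, 175)]
```

Run:
```python
from h import *
from rig import robot
w=pickle.load(open("w12.pkl","rb")); pot(w,(430,70,640,300))
w=pickle.load(open("w9.pkl","rb")); pot(w,(0,0,640,300))
d=pickle.load(open("s0.pkl","rb"))
# left/right extreme columns of pot body (vertical cylinder silhouettes) as axis bearing check in fixed cams
for n,bx in (("scene",(320,180,370,230)),("side",(235,275,320,360))):
    s=d[n]; c=big(mask(s,(100,90,30),(125,255,255),bx)); 
    for ctr in ((495.5,283.5),(493.5,282.5),(496,281)):
        t=np.linspace(0,2*np.pi,400); q=proj(s,np.c_[ctr[0]+76*np.cos(t),ctr[1]+76*np.sin(t),np.full(400,100)])
        print(n,ctr,"rim l/r/top",q[:,0].min().round(1),q[:,0].max().round(1),q[:,1].min().round(1),"seen",c[:,0].min(),c[:,0].max()+1,c[:,1].min())
```

```text
bbox (455, 94, 174, 175)
pot [494.5 282. ] rms 0.77 295 495 angles covered [-180  -60  -30    0   30   60   90  120  150]
free [494.6 282.3  75.7]
bbox (220, 74, 202, 185)
pot [495.6 283.5] rms 0.83 461 461 angles covered [-180 -150 -120  -90  -30    0   30   60   90  120  150]
free [495.2 283.8  75.2]
scene (495.5, 283.5) rim l/r/top 324.5 364.6 185.0 seen 326 366 185
scene (493.5, 282.5) rim l/r/top 323.9 364.1 184.9 seen 326 366 185
scene (496, 281) rim l/r/top 324.1 364.3 185.3 seen 326 366 185
side (495.5, 283.5) rim l/r/top 239.4 309.7 280.6 seen 240 311 282
side (493.5, 282.5) rim l/r/top 240.4 310.7 280.7 seen 240 311 282
side (496, 281) rim l/r/top 240.0 310.2 280.0 seen 240 311 282
```

drive_tool --steps '[{"hand": 0.0, "tx": 0.01, "ty": -0.002, "tz": 0, "roll": 0}, {"hand": 0.0, "tx": 0.035, "ty": -0.008, "tz": 0, "roll": 0}, {"hand": 0.0, "tx": 0.065, "ty": -0.015, "tz": 0, "roll": 0}, {"hand": 0.0, "tx": 0.1, "ty": -0.023, "tz": 0, "roll": 0}, {"hand": 0.0, "tx": 0.135, "ty": -0.031, "tz": 0, "roll": 0}, {"hand": 0.0, "tx": 0.165, "ty": -0.039, "tz": 0, "roll": 0}, {"hand": 0.0, "tx": 0.19, "ty": -0.045, "tz": 0, "roll": 0}, {"hand": 0.0, "tx": 0.205, "ty": -0.049, "tz": 0, "roll": 0}, {"hand": 0.0, "tx": 0.212, "ty": -0.05, "tz": 0, "roll": 0}, {"hand": 0.0, "tx": 0.212, "ty": -0.05, "tz": 0, "roll": 0}]'

```text
time_s: 22.42
ee_pos: [492.3, 285.0, 198.0]
eef_rot: [0.001, 0.757, 0.653, -0.001]
ft_force: [0.1, -0.4, -4.0]
grip_width: 13.6
```

Run:
```python
from h import *
from rig import robot,vision
vision.snapshot("scene");vision.snapshot("scene");s=robot.state();print(s["time_s"],s["ee_pos"],s["ft_force"].round(1),s["grip_width"],s["qpos"].round(2));move(s,[495,283,150],81.2)
w=vision.snapshot("wrist");cv2.imwrite("pics/w13.png",w["image"])
```

```text
22.5167 [493.8016874  281.69587281 198.00173306] [ 0.  -0.3 -3. ] 13.730753970517487 [ 0.26  0.62 -1.15  1.76  0.61  1.18  0.35]
t [0.0017 0.0009 0.048 ] roll 0.1 jaw now 81.3 q7 0.35 tilt 0.28
```

drive_tool --steps '[{"hand": 0.0, "tx": 0.001, "ty": 0.001, "tz": 0.01, "roll": 0}, {"hand": 0.0, "tx": 0.002, "ty": 0.001, "tz": 0.025, "roll": 0}, {"hand": 0.0, "tx": 0.002, "ty": 0.001, "tz": 0.04, "roll": 0}, {"hand": 0.0, "tx": 0.002, "ty": 0.001, "tz": 0.055, "roll": 0}, {"hand": 0.0, "tx": 0.002, "ty": 0.001, "tz": 0.065, "roll": 0}, {"hand": 0.0, "tx": 0.002, "ty": 0.001, "tz": 0.069, "roll": 0}, {"hand": 0.0, "tx": 0.002, "ty": 0.001, "tz": 0.07, "roll": 0}, {"hand": 0.0, "tx": 0.002, "ty": 0.001, "tz": 0.07, "roll": 0}, {"hand": 0.0, "tx": 0.002, "ty": 0.001, "tz": 0.07, "roll": 0}]'

```text
time_s: 23.32
ee_pos: [495.9, 283.1, 128.8]
eef_rot: [0.002, 0.759, 0.651, -0.001]
ft_force: [0.3, 0.5, -3.2]
grip_width: 13.6
```

Run:
```python
from h import *
from rig import robot,vision
d=vision.snapshot("side");sc=vision.snapshot("scene");s=robot.state();print(s["time_s"],s["ee_pos"],s["ft_force"].round(1),s["grip_width"]);move(s,[495,283,113],81.2)
pickle.dump((d,sc),open("s14.pkl","wb"))
out=np.zeros((600,800,3),np.uint8); out[:480,:400]=cv2.resize(d["image"][250:370,225:325],(400,480),interpolation=cv2.INTER_CUBIC); out[:480,400:]=cv2.resize(sc["image"][150:246,300:380],(400,480),interpolation=cv2.INTER_CUBIC); cv2.imwrite("pics/p14.png",out[:480])
for n,v,bx in (("side",d,(225,240,330,370)),("scene",sc,(310,160,385,245))):
    pc=big(mask(v,(100,90,30),(125,255,255),bx)); x=cv2.boundingRect(pc)
    g=mask(v,(0,0,110),(180,60,255),bx); print(n,"pot bbox",x)
    for row in range(x[1]-14,x[1]+16,2):
        u=np.where(g[row])[0]; print(row,(u.min(),u.max(),len(u)) if len(u) else None,end=" ")
    print()
    t=np.linspace(0,2*np.pi,400)
    for z,r_ in ((117,85),(112,85)): q=proj(v,np.c_[495+r_*np.cos(t),283+r_*np.sin(t),np.full(400,z)]);print("lid pred z",z,q.min(0).round(1),q.max(0).round(1))
```

```text
23.4167 [496.04210187 283.01876066 128.9909515 ] [-0.1  0.3 -4.4] 13.540457544449268
t [-0.0001 -0.0011  0.016 ] roll 0.0 jaw now 81.2 q7 0.28 tilt 0.27
side pot bbox (241, 308, 70, 53)
294 (np.int64(235), np.int64(314), 64) 296 (np.int64(235), np.int64(314), 68) 298 (np.int64(235), np.int64(313), 69) 300 (np.int64(236), np.int64(313), 68) 302 (np.int64(236), np.int64(312), 66) 304 (np.int64(236), np.int64(312), 66) 306 (np.int64(237), np.int64(310), 64) 308 (np.int64(239), np.int64(309), 62) 310 (np.int64(240), np.int64(307), 65) 312 (np.int64(242), np.int64(304), 63) 314 (np.int64(244), np.int64(302), 59) 316 (np.int64(248), np.int64(298), 51) 318 (np.int64(251), np.int64(294), 44) 320 (np.int64(257), np.int64(288), 32) 322 (np.int64(264), np.int64(283), 14) 
lid pred z 117 [235.  272.2] [314.2 321.9]
lid pred z 112 [235.1 274. ] [314.2 323.8]
scene pot bbox (326, 200, 39, 28)
186 (np.int64(325), np.int64(382), 41) 188 (np.int64(323), np.int64(384), 41) 190 (np.int64(323), np.int64(384), 40) 192 (np.int64(323), np.int64(368), 40) 194 (np.int64(323), np.int64(367), 39) 196 (np.int64(324), np.int64(366), 37) 198 (np.int64(326), np.int64(384), 37) 200 (np.int64(328), np.int64(384), 38) 202 (np.int64(332), np.int64(384), 30) 204 (np.int64(339), np.int64(352), 10) 206 (np.int64(341), np.int64(341), 1) 208 None 210 None 212 None 214 None 
lid pred z 117 [321.8 180. ] [367.  204.1]
lid pred z 112 [321.9 181.2] [366.9 205.3]
```

In both views the lid and pot silhouettes share mid-columns to about 0.5 px (side 275.0/275.5, scene 345.7/346), so they are aligned within 2 mm. Lowering slowly.

drive_tool --steps '[{"hand": 0.0, "tx": 0, "ty": -0.0005, "tz": 0.003, "roll": 0}, {"hand": 0.0, "tx": 0, "ty": -0.0005, "tz": 0.006, "roll": 0}, {"hand": 0.0, "tx": 0, "ty": -0.0005, "tz": 0.009, "roll": 0}, {"hand": 0.0, "tx": 0, "ty": -0.0005, "tz": 0.011, "roll": 0}, {"hand": 0.0, "tx": 0, "ty": -0.0005, "tz": 0.0125, "roll": 0}, {"hand": 0.0, "tx": 0, "ty": -0.0005, "tz": 0.0135, "roll": 0}, {"hand": 0.0, "tx": 0, "ty": -0.0005, "tz": 0.0135, "roll": 0}]'

```text
time_s: 24.0
ee_pos: [495.4, 282.9, 115.2]
eef_rot: [0.002, 0.759, 0.651, -0.001]
ft_force: [-0.8, 0.5, -3.3]
grip_width: 13.6
```

drive_tool --steps '[{"hand": 0.0, "tx": 0, "ty": 0, "tz": 0.0005, "roll": 0}, {"hand": 0.0, "tx": 0, "ty": 0, "tz": 0.001, "roll": 0}, {"hand": 0.0, "tx": 0, "ty": 0, "tz": 0.0015, "roll": 0}, {"hand": 0.0, "tx": 0, "ty": 0, "tz": 0.0015, "roll": 0}]'

```text
time_s: 24.33
ee_pos: [495.4, 282.9, 113.6]
eef_rot: [0.002, 0.759, 0.651, -0.001]
ft_force: [0.5, -0.4, -4.3]
grip_width: 14.0
```

drive_tool --steps '[{"hand": 0.0, "tx": 0, "ty": 0, "tz": 0.0004, "roll": 0}, {"hand": 0.0, "tx": 0, "ty": 0, "tz": 0.0007, "roll": 0}, {"hand": 0.0, "tx": 0, "ty": 0, "tz": 0.0007, "roll": 0}]'

```text
time_s: 24.58
ee_pos: [495.5, 282.9, 113.2]
eef_rot: [0.002, 0.759, 0.651, -0.001]
ft_force: [-1.4, -1.4, -0.4]
grip_width: 13.4
```

Contact: the load has gone from −4 N to about 0. I'll take a hair more, then release and retreat.

drive_tool --steps '[{"hand": 0.0, "tx": 0, "ty": 0, "tz": 0.0003, "roll": 0}, {"hand": 0.0, "tx": 0, "ty": 0, "tz": 0.0003, "roll": 0}]'

```text
time_s: 24.75
ee_pos: [495.5, 282.9, 113.2]
eef_rot: [0.002, 0.759, 0.651, -0.001]
ft_force: [-1.5, -2.0, 1.3]
grip_width: 13.4
```

drive_tool --steps '[{"hand": 0.02, "tx": 0, "ty": 0, "tz": 0, "roll": 0}, {"hand": 0.045, "tx": 0, "ty": 0, "tz": 0, "roll": 0}, {"hand": 0.045, "tx": 0, "ty": 0, "tz": 0, "roll": 0}, {"hand": 0.045, "tx": 0, "ty": 0, "tz": 0, "roll": 0}, {"hand": 0.045, "tx": 0, "ty": 0, "tz": 0, "roll": 0}, {"hand": 0.045, "tx": 0, "ty": 0, "tz": -0.01, "roll": 0}, {"hand": 0.045, "tx": 0, "ty": 0, "tz": -0.035, "roll": 0}, {"hand": 0.045, "tx": 0, "ty": 0, "tz": -0.07, "roll": 0}, {"hand": 0.045, "tx": 0, "ty": 0, "tz": -0.105, "roll": 0}, {"hand": 0.045, "tx": 0, "ty": 0, "tz": -0.12, "roll": 0}]'

```text
time_s: 25.58
ee_pos: [496.3, 285.6, 238.3]
eef_rot: [0.003, 0.759, 0.651, 0.002]
ft_force: [-0.5, 1.2, 1.0]
grip_width: 45.1
```

drive_tool --steps '[{"hand": 0.045, "tx": -0.03, "ty": 0, "tz": 0, "roll": 0}, {"hand": 0.045, "tx": -0.07, "ty": 0, "tz": 0, "roll": 0}, {"hand": 0.045, "tx": -0.11, "ty": 0, "tz": 0, "roll": 0}, {"hand": 0.045, "tx": -0.15, "ty": 0, "tz": 0, "roll": 0}, {"hand": 0.045, "tx": -0.19, "ty": 0, "tz": 0, "roll": 0}, {"hand": 0.045, "tx": -0.2, "ty": 0, "tz": 0, "roll": 0}, {"hand": 0.045, "tx": -0.2, "ty": 0, "tz": 0, "roll": 0}, {"hand": 0.045, "tx": -0.2, "ty": 0, "tz": 0, "roll": 0}]'

```text
time_s: 26.25
ee_pos: [466.0, 87.2, 238.7]
eef_rot: [0.003, 0.76, 0.65, 0.002]
ft_force: [0.2, 0.8, 0.5]
grip_width: 44.6
```

Run:
```python
from h import *
from rig import robot,vision
d=vision.snapshot("side");sc=vision.snapshot("scene");w=vision.snapshot("wrist");s=robot.state();print(s["time_s"],s["ee_pos"],s["ft_force"].round(1))
pickle.dump((d,sc,w),open("s15.pkl","wb"))
out=np.zeros((600,800,3),np.uint8); out[:300,:400]=cv2.resize(d["image"][180:390,100:380],(400,300)); out[:300,400:]=cv2.resize(sc["image"][160:340,200:440],(400,300)); out[300:,:400]=cv2.resize(w["image"],(400,300)); out[300:,400:]=cv2.resize(d["image"][255:345,220:340],(400,300),interpolation=cv2.INTER_CUBIC); cv2.imwrite("pics/p15.png",out)
v=d;pc=big(mask(v,(100,90,30),(125,255,255),(225,240,330,370)));print("pot",cv2.boundingRect(pc))
for n,v,bx in (("side",d,(225,265,330,330)),("scene",sc,(310,178,378,212))):
    g=mask(v,(0,0,110),(180,60,255),bx)|mask(v,(0,140,60),(8,255,255),bx); c=big(g); p=plane(v,c,113); hull=cv2.convexHull(c.reshape(-1,1,2)); 
    t=np.linspace(0,2*np.pi,400); q=proj(v,np.c_[495.4+85*np.cos(t),282.9+85*np.sin(t),np.full(400,105)])
    print(n,"lid bbox",cv2.boundingRect(c),"pred z105",q.min(0).round(1),q.max(0).round(1))
```

```text
26.4 [465.91076355  89.88712921 238.80167431] [ 0.4 -0.1  0.6]
pot (241, 314, 70, 47)
side lid bbox (236, 271, 79, 57) pred z105 [235.3 276.3] [314.1 326.3]
scene lid bbox (323, 178, 45, 31) pred z105 [322.  182.7] [366.9 206.9]
```

View pics/p15.png

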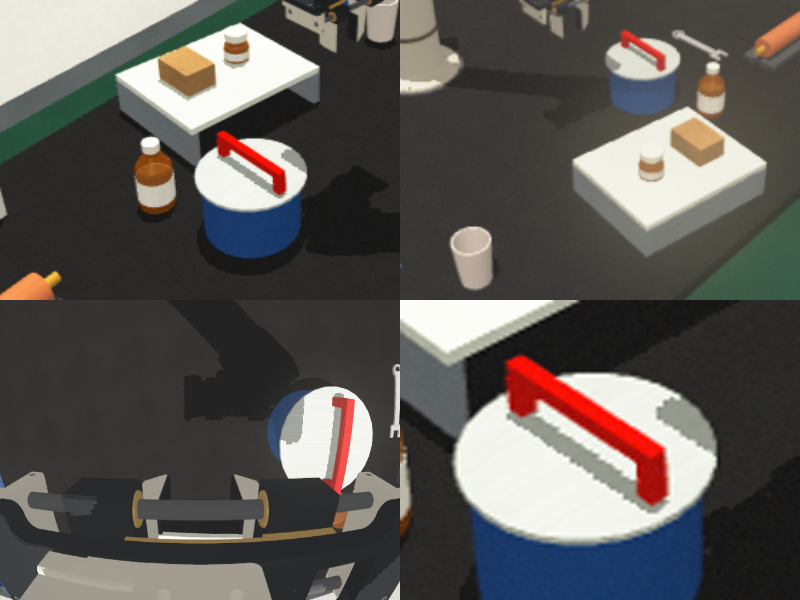

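```bash
python3 -c "
from rig import robot
print(robot.sign_off())"
```

```text
the job is handed in; nothing more can be done
None
```

The job is done and handed in at 26.4 s. The lid is seated on the pot with the carrier standing inside.

**What I did:**
- **Lid out:** I drew it out from under the riser by its handle end, left it flat on the bench about 30 mm clear, and let go.
- **Carrier:** I stood it upright inside the pot. The highest force I read was about 8 N as it touched down.
- **Lid on:** I took it up again by the middle of its handle and lowered it in sub-millimetre steps. Contact was about 5 N, then I released and moved away.

**Last checks:**
- The lid and pot silhouettes share mid-columns to about 0.5 px in the side view (275.5 and 276).
- The lid's edges are where a seated lid should be to within about 2 px, and it looks level.
- In the last picture, the riser, box, jar, reagent, beaker and wrench look undisturbed. The mouse was not in that picture, and the arm did not go near it at low height.

**What failed or disagreed:**
- **Tool height:** The fingertips were about 6 mm above the reported TCP, not 25 mm below it. My first two grips therefore closed above the handle without moving the lid. After that I set heights from the pictures.
- **Poor readings:** One plate-length reading came from a motion-blurred picture, and one side-view fit of the pot failed with the lid held up nearby. I used neither.

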